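# Pry the sprung clip off the grinder spindle with the hooked pick

## Robot

A 6-joint arm with a two-finger parallel gripper is mounted at the origin on a cart in front of the work surface, level with it; the furniture and walls round the work are solid. World frame = base frame: x ahead of the robot, y to its left, z up, the work surface at z = 0. Lengths are in m, angles in rad, forces in N, time in s.
With the tool pointing down it reaches from about 0.375 to 0.9 m from the base axis. Payload 3.1 kg.
Tool frame: the origin (TCP) lies on the centre line of the jaws, within the pads' length; the fingertips stand 25 mm ahead of it and the grasp point (between the pads) lies 6 mm ahead of it (manip.tips_ahead is the distance from the TCP to the fingertips, in m); z points along the fingers, y is the direction in which the jaws open and shut (so a half turn about z gives the same grasp; the last joint's range is limited). The gripper opens to 85 mm and grips with 20 to 120 N. Pads are 22 mm wide; open, the fingers measure 114 mm over their backs; the gripper's body (76 mm by 85 mm) begins 54 mm behind the grasp point. The pads swing forward as they close: fully open they stand 13 mm farther back than shut.
Start: joints at [-1.498, 0.527, 1.433, -0, 1.181, -0.178], TCP at [0.155, -0.605, 0.256] pointing down, gripper open.
Joint ranges: [-3.08, 3.08], [-0.75, 2.2], [0.22, 2.44], [-1.43, 4.57], [0, 2.65], [-2.85, 2.85]. Speed limits (rad/s): [2.79, 2.79, 3.14, 3.14, 3.14, 3.14].

## Interface

Orientations are given as a unit quaternion [x, y, z, w].
In Python, from station import manip gives the robot as it stands.
- The arm moves only by the tool play_rows, never from a script. Its argument "steps" is a list that holds one entry, the list of rows, each a list of 6 numbers: the shift along the tool's x, y, z in m, then the turn, a rotation vector about the tool's x, y, z in degrees. In form: [[[x, y, z, rx, ry, rz], ...]]. A call has 1 to 10 rows; each row shifts and turns the commanded pose from where the row before left it, along the tool's axes as they then stand; what a row does not reach is not made up. A row lasts 1/8 s, in which the tool goes at most 62.5 mm and 10.7 degrees, less where a joint would pass 70% of its speed; a pose out of reach is approached as far as the arm can. A call is refused whole if a number of a shift passes 0.0625 or a number of a turn 10.7, either way. A call with a gripper value outside its range is refused whole. "fingers" is the opening, from 0 (shut) to 1 (fully open), set as the call begins (left out, the last holds). The fingers move at their own pace and stop on an object; "squeeze" is the grip in N (left out, the last holds). Time passes only in rows, so rows that do not move let the fingers close. It gives the time, the measured TCP pose, the force and the opening at its end, in the units of the state.
- manip.sense(): the state, without advancing time (a new reading comes with each control period).
- manip.snapshot(name): name is "scene" or "top"; returns a dict with "img" (400x640x3 uint8, red, green, blue), "K" (3x3 intrinsics, pixels), "k1" (the pictures are not rectified: a ray, as slopes to the right and down, at radius r is drawn at 1 + k1 r^2 times it, then the intrinsics apply), "world_from_camera" (4x4, takes a point from camera to world coordinates). Camera axes: x right, y down, z forward; pixel columns grow to the right and rows downward; lengths in m; the calibration is good to about 2 mm. A picture is of the moment at which its call begins. There is no depth.
- manip.sign_off(): hands the job in, once; it reports no verdict.
Trained networks look in a picture, given as the dict that the camera call returned (one of the last four; its "shot" number tells which), for a name from the list of things; names that differ only in an ending like _2 or _b are one class to them, and where a whole thing is asked for, a point or a joint stands for the part that bears it (a point fixed in the world has none). Each returns a list of dicts, best first, with "score" (0 to 1); they miss things now and then, are a little off and sometimes report something else, mostly with a low value. They report only what shows in the picture. A call takes as long as a camera call. They do not tell look-alikes from the thing itself.
- manip.regions_of(label, picture): "pixels" (400x640 bool, what is visible of it) and "rect" ([left, top, right, bottom] in pixels, round what is visible of it).
- manip.pinpoint(label, picture): "point" ([column, row] in pixels: a listed point, or the origin of a listed thing).
The state is a dict: "t": time; "q": joint angles; "qd": joint speeds; "tau": joint torques, N m; "tcp_pos": TCP position; "tool_rot": TCP orientation; "force": force on the tool from outside, world axes, zero at the start; "ft_torque": the same for the moment, N m; "finger_gap": opening from 0.0 (shut) to 1.0 (fully open).
Only numpy, scipy, OpenCV 4.12 (cv2) and the standard library are available. Lean on these libraries where they do the work, as an engineer would, in place of code of your own. Each camera call takes 0.05 s, during which the arm holds its last target.

## Task

Take the hooked pick by its wooden handle out of its rest. Lower its hook through the open bow of the spring clip on the spice grinder's spindle until the point rests lightly but surely on the sprung brass disc beneath it, whose height has to be felt for, without forcing it, then drag the hook straight back along the clip's axis so that the clip snaps out of its groove and lies wholly clear of the spindle on the grinder. Put the pick back in its rest; use only the pick on the clip, and leave the pebble jar and small bowl where they are.

Things in the scene. Friction and masses are not known exactly. Their poses are not given: they have to be found in the camera images.
- grinder: Fixed green spice grinder, opened for cleaning, 154 x 130 mm. Origin on the spindle's axis at the worktop; z up. White flat tray, 33 mm high, from x = -87 to +32 mm and y = +-60 mm, with a rim 6 mm higher; behind it (+x) a motor box 76 mm high (88 mm with its dial), from x = +32 to +62 mm. Round the spindle stands a brass disc, 96 mm in diameter, 1.5 to 9.5 mm above the tray.
- spindle (a point): Point on the axis of the vertical steel spindle, at the ledge on which the clip sits (44 mm over the worktop, 25 mm in diameter). Above it the groove (neck 18 mm in diameter, 6.8 mm high), then a head 24 mm in diameter that ends 20 mm above the ledge. Below the ledge lies the sprung brass disc.
- clip: Dark omega-shaped spring clip of round 5 mm wire, lying flat, 34 g. Origin on its underside, on the spindle's axis when seated; it may be turned about the spindle. Its x axis is its symmetry axis: at +x the mouth with two sprung arms (ends at x = +16 mm), at -x the bow, whose straight back wire (11 mm across y) has its inner edge at x = -25.5 mm.
- clip_centre (a point): Point of the clip on the spindle's axis when seated, half-way up the wire (2.5 mm over its underside). Pulled along its own -x, the clip's arms spread and it snaps off at a pull of about 9 to 16 N, after moving about 8 mm; over 25 N harms it. It is clear of the spindle when moved 26 mm or more.
- clip_bow (a point): Middle of the open window in the clip's bow, half-way up the wire, 19 mm from clip_centre along the clip's -x. The window reaches 7 mm to +x (spindle head's edge) and 6.5 mm to -x (bow's back wire) and is 16 mm wide in y. The hook goes down here, the pick's x axis along the clip's x axis (handle away from the spindle). The brass disc's height is not measured.
- pick_grip (a point): Grip point of the hooked pick: mid height and width of its wooden handle, 16 mm wide (y), 22 mm high (z), from x = -62 to +26 mm. The pick's x axis points along the handle to the hook, z up. A 7 mm steel shank goes on along x and bends down to the hook. 110 g. Hold firmly (40 N or more) across the 16 mm, here, so that it does not turn in the hand.
- pick_tip (a point): Lowest point of the pick's hook, a straight upright round wire 4 mm in diameter, 30 mm long, with a round end: 58 mm ahead (+x) of pick_grip and 42 mm below it. It meets the brass disc somewhere from 1.5 to 9.5 mm below the clip's underside, never the same; the disc gives 2 mm against a stiff spring (10 N per mm), then is solid. 2 to 6 N is a firm light touch; over 12 N on the disc or any part of the grinder harms it.
- pick: The pick as a whole; same origin and axes as pick_grip.
- tool_rest: Fixed grey rest, 112 x 50 mm. Two cradles open upward, each 12 mm long: rear one (x = -50 mm, floor 44 mm high) for the handle, front one (x = +36 mm, floor 51.5 mm) for the shank; flared cheeks 15 mm over the floor, about 1 mm play a side at the floor, 5 mm at the top. Origin on the worktop, 55 mm under pick_grip of the seated pick, axes parallel to the pick's.
- pebble_jar: Loose glass jar with pebbles, 72 x 63 x 85 mm, origin under its centre; a bystander.
- small_bowl: Loose pinch bowl, 71 x 68 x 30 mm, origin under its centre; a bystander.
There are look-alikes about, which are no part of the job. Leave any orange look-alike of the tool_rest alone.

How it is judged:
On the way, in this order (a step that is already met when the one before it is completed fails the run):
1. the pick is lifted out of its rest, the clip still seated (z of pick_grip in the frame of tool_rest above 0.075 m and distance between clip_centre and spindle below 0.006 m), for 0.2 s.
2. the hook's point rests on the brass disc (more than 1 N), through the bow of the still seated clip (contact force between pick and grinder above 1 N and z of pick_tip in the frame of clip below -0.0007 m and distance between clip_centre and spindle below 0.006 m and x of pick_tip in the frame of clip between -0.0275 and -0.0155 m and y of pick_tip in the frame of clip between -0.011 and 0.011 m), for 0.2 s.
3. the clip is drawn out of the groove by the hook in its bow, and clear of the spindle (horizontal distance between clip_centre and spindle between 0.024 and 0.075 m and z of clip_centre in the frame of grinder between 0.031 and 0.052 m and angle between clip's own z axis and vertical below 0.6 rad and x of pick_tip in the frame of clip between -0.0275 and 0 m and y of pick_tip in the frame of clip between -0.012 and 0.012 m and z of pick_tip in the frame of clip below 0.004 m), for 0.1 s.
At the end, for the whole second after the job is handed in: The clip lies at rest on the grinder's disc or tray, not on edge (tilted less than 34 degrees), its centre 24 to 75 mm from the spindle's axis; the pick lies at rest in its two cradles (grip point within 15 mm of its place sideways and along, 5 mm in height, level and in line within 0.15 rad) (horizontal distance between clip_centre and spindle between 0.024 and 0.075 m and z of clip_centre in the frame of grinder between 0.031 and 0.052 m and angle between clip's own z axis and vertical below 0.6 rad and linear speed of each of clip, pick below 0.02 m/s and horizontal distance between pick_grip and tool_rest below 0.015 m and z of pick_grip in the frame of tool_rest between 0.05 and 0.06 m and angle between pick's own z axis and vertical below 0.15 rad and angle between the x axis of pick and the x axis of tool_rest, either way round below 0.15 rad); the robot touches nothing.
It fails at once if the pick pulls or pushes the clip harder than 25 N (contact force between pick and clip above 25 N).
It fails at once if the pick bears on the grinder (disc, spindle, tray) harder than 12 N (contact force between pick and grinder above 12 N).
It fails at once if the clip is touched by the gripper (contact force between the fingers and clip above 0.5 N).
It fails at once if the pebble jar or the small bowl is shifted more than 20 mm (distance of any of pebble_jar, small_bowl from where it was at the start of the episode above 0.02 m).
It also fails if it takes over 54 s, if anything falls off the work surface, if the arm or the gripper's body presses on something with over 40 N, if the wrist force passes 120 N, or if a joint passes its speed limit or range.

## Working session

There is one attempt and no reset: what is moved stays moved. The work goes in short steps, Python scripts to look and compute and a tool call to move; the robot and the scene stay as the last step left them, time stands still between calls to the robot, and variables do not carry over. Pictures are saved under pics/ and viewed, and the job is handed in when it is done.

Besides the shell and the picture viewer there is one more tool, called after "Call:" as name(argument=value, ...) on one line, values as JSON. play_rows: Moves the arm, as the interface text tells. Its arguments: {"type":"object","properties":{"steps":{"type":"array"},"fingers":{"type":"number"},"squeeze":{"type":"number"}},"required":["steps"]}

```bash
ls; mkdir -p pics
cat > h.py <<'E'
import numpy as np, cv2
from station import manip
def ray(s,p):
    K=np.array(s["K"]);k1=s["k1"];T=np.array(s["world_from_camera"])
    d=np.array([(p[0]-K[0,2])/K[0,0],(p[1]-K[1,2])/K[1,1]]);u=d.copy()
    for _ in range(30): u=d/(1+k1*(u@u))
    return T[:3,3],T[:3,:3]@np.array([u[0],u[1],1])
def atz(s,p,z):
    o,d=ray(s,p);return o+d*(z-o[2])/d[2]
def proj(s,P):
    K=np.array(s["K"]);T=np.array(s["world_from_camera"]);c=T[:3,:3].T@(np.array(P)-T[:3,3])
    u=c[:2]/c[2];u=u*(1+s["k1"]*(u@u));return np.array([K[0,0]*u[0]+K[0,2],K[1,1]*u[1]+K[1,2]])
def tri(obs):
    A=np.zeros((3,3));b=np.zeros(3)
    for s,p in obs:
        o,d=ray(s,p);d=d/np.linalg.norm(d);M=np.eye(3)-np.outer(d,d);A+=M;b+=M@o
    x=np.linalg.solve(A,b)
    return x,[np.linalg.norm(proj(s,x)-p) for s,p in obs]
def save(s,name,box=None,f=1):
    im=s["img"][:,:,::-1]
    if box: im=im[box[1]:box[3],box[0]:box[2]]
    cv2.imwrite("pics/"+name,cv2.resize(im,None,fx=f,fy=f,interpolation=cv2.INTER_CUBIC))
E
python3 - <<'E'
from h import *
S={n:manip.snapshot(n) for n in("scene","top")}
for n,s in S.items():
    save(s,n+"0.png")
    print(n,np.array(s["world_from_camera"]).round(3).tolist(),s["k1"],s["K"][0][0])
    for l in["grinder","spindle","clip","clip_centre","clip_bow","pick_grip","pick_tip","tool_rest","pebble_jar","small_bowl"]:
        print(l,[(np.round(r["point"],1).tolist(),round(r["score"],2)) for r in manip.pinpoint(l,s)])
print(manip.sense(), manip.tips_ahead)
E
```

```text
pics
scene [[-0.15, -0.716, 0.681, -0.456], [-0.989, 0.11, -0.103, -0.086], [-0.001, -0.689, -0.725, 1.124], [0.0, 0.0, 0.0, 1.0]] -0.04371312443973674 395.4165406729605
grinder []
spindle []
clip []
clip_centre []
clip_bow [([189.7, 262.8], 0.27), ([323.8, 212.7], 0.22)]
pick_grip [([324.6, 214.2], 0.66), ([323.4, 211.6], 0.36)]
pick_tip []
tool_rest [([454.6, 223.4], 0.81), ([320.8, 220.6], 0.53)]
pebble_jar []
small_bowl [([192.6, 263.2], 0.78)]
top [[0.021, -0.986, 0.167, 0.311], [-1.0, -0.018, 0.019, -0.232], [-0.016, -0.167, -0.986, 1.461], [0.0, 0.0, 0.0, 1.0]] 0.024153272229045942 414.77860730461293
grinder [([270.4, 193.0], 0.85)]
spindle [([260.6, 194.8], 0.62)]
clip [([263.3, 188.9], 0.6)]
clip_centre [([267.2, 196.9], 0.48), ([261.7, 193.0], 0.39)]
clip_bow [([260.3, 196.8], 0.55)]
pick_grip [([264.2, 193.4], 0.74), ([329.9, 208.2], 0.61)]
pick_tip []
tool_rest [([329.4, 206.3], 0.65), ([476.3, 234.7], 0.63)]
pebble_jar [([309.7, 166.4], 0.83)]
small_bowl [([189.5, 240.3], 0.75), ([330.0, 208.5], 0.59)]
{'t': 1.1, 'q': array([-1.49848294e+00,  5.27515507e-01,  1.43268825e+00, -2.60095383e-05,
        1.18139697e+00, -1.78492426e-01]), 'qd': array([ 0.00022236,  0.00037403,  0.00020072,  0.00140193, -0.00012471,
       -0.00228777]), 'tau': array([ 7.46543537e-04, -4.42332208e+01, -1.78423870e+01, -1.97152281e-04,
        7.13761292e-04, -6.88873971e-07]), 'tcp_pos': array([ 0.15514084, -0.60542141,  0.25630461]), 'tool_rot': array([ 9.92146737e-01,  1.25079382e-01, -1.18001357e-05, -4.66725861e-06]), 'force': array([0.59036656, 0.5278716 , 0.71776464]), 'ft_torque': array([-0.00861732,  0.01413759, -0.0475366 ]), 'finger_gap': 0.9967677533916277} 0.025
```

View pics/scene0.png

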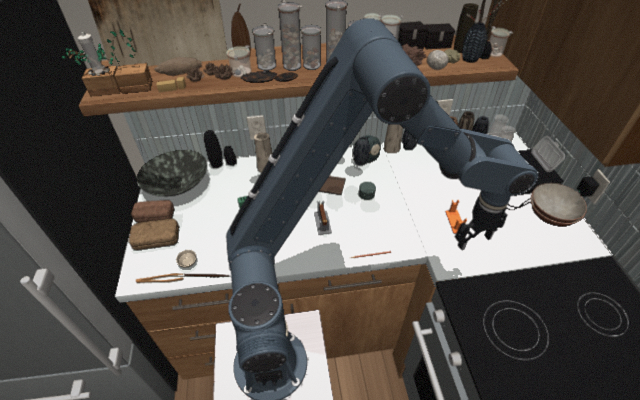

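View pics/top0.png

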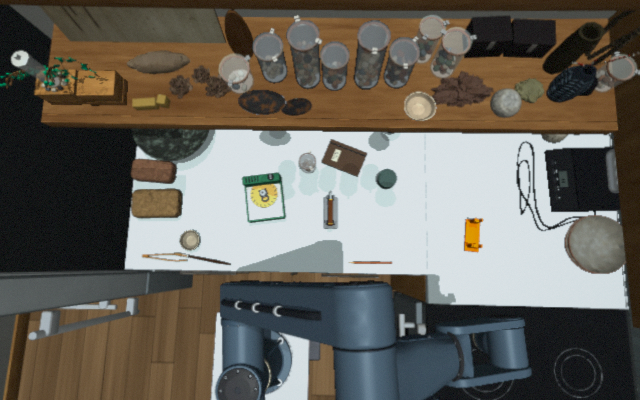

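The top view shows the grinder near (264,195) with its motor box toward the top. The pick in its grey rest is near (330,208), the jar near (308,162) and the bowl near (190,240). In the scene view the arm hides the grinder. I'll zoom in.

Run:
```python
from h import *
s=manip.snapshot("top")
save(s,"z1.png",(230,160,300,230),8)
save(s,"z2.png",(300,175,360,235),9)
for p,z in[((263.5,195),.05),((330,208),.055),((308,162),0.04),((190,240),0),((473,234),.05)]: print(p,atz(s,p,z).round(3))
```

```text
(263.5, 195) [0.547 0.007 0.05 ]
(330, 208) [ 0.506 -0.223  0.055]
(308, 162) [ 0.67  -0.143  0.04 ]
(190, 240) [0.391 0.267 0.   ]
(473, 234) [ 0.427 -0.706  0.05 ]
```

View pics/z1.png

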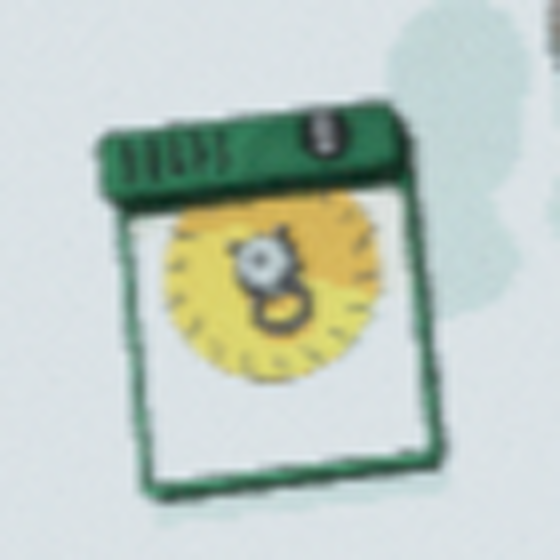

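View pics/z2.png

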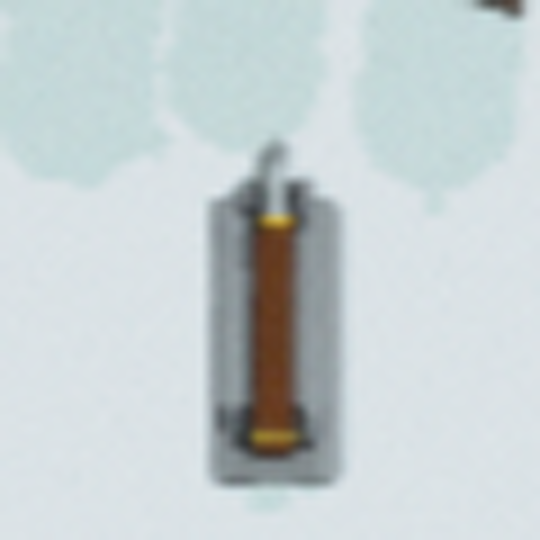

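Run:
```python
from h import *
from scipy.optimize import least_squares
s=manip.snapshot("top");im=s["img"].astype(int)
def c(px,f,ox,oy): return [(px[0]+.5)/f-.5+ox,(px[1]+.5)/f-.5+oy]
sub=im[175:235,300:360]
r,g,b=sub[...,0],sub[...,1],sub[...,2]
m=((r-b)>30)
ys,xs=np.nonzero(m);print(len(xs),xs.min()+300,xs.max()+300,ys.min()+175,ys.max()+175)
P=np.array([atz(s,(x+300,y+175),.066)[:2] for x,y in zip(xs,ys)])
mu=P.mean(0);u,sv,vt=np.linalg.svd(P-mu);d=vt[0]*np.sign(vt[0][0]);t=(P-mu)@d
print("handle mid",mu,"ext",t.min(),t.max(),"yaw",np.degrees(np.arctan2(d[1],d[0])), "grip",mu+18e-3*d)
# grinder fit
pts=[((-.087,-.060),.037,(440,462)),((-.087,.060),.037,(150,497)),((.062,-.06),.076,(400,101)),((.062,.06),.076,(102,130)),((.032,.06),.076,(113,205)),((.032,-.06),.076,(407,172))]
def f(v):
    e=[]
    for (x,y),z,p in pts:
        cc,ss=np.cos(v[2]),np.sin(v[2])
        e+=list(proj(s,(v[0]+cc*x-ss*y,v[1]+ss*x+cc*y,z))-c(p,8,230,160))
    return e
r=least_squares(f,[.55,0,0]);print("grinder",r.x[:2],np.degrees(r.x[2]),np.round(r.fun,1))
print("head",atz(s,c((262,260),8,230,160),.064), "bow",atz(s,c((283,305),8,230,160),.0465))
for n in("scene","top"):
    q=manip.snapshot(n)
    for l in["spindle","clip_centre","clip_bow","pick_grip","pick_tip","tool_rest","pebble_jar"]:
        z=dict(spindle=.044,clip_centre=.0465,clip_bow=.0465,pick_grip=.055,pick_tip=.013).get(l,0)
        print(n,l,[(atz(q,k["point"],z)[:2].round(4).tolist(),round(k["score"],2)) for k in manip.pinpoint(l,q)])
```

```text
107 328 332 199 224
handle mid [ 0.49012024 -0.22266299] ext -0.0405500061842493 0.044815653427857094 yaw 1.1324916015259447 grip [ 0.50811672 -0.22230723]
grinder [0.55213209 0.00651799] 7.315646025690878 [-0.8 -0.3  0.9 -0.9 -1.   0.5  1.3  0.7  0.6 -0.2 -1.1  0.2]
head [0.555086   0.00963101 0.064     ] bow [0.53854658 0.00264327 0.0465    ]
scene spindle []
scene clip_centre [([0.3534, 0.2395], 0.34)]
scene clip_bow []
scene pick_grip [([0.4959, -0.2275], 0.54)]
scene pick_tip []
scene tool_rest [([0.4194, -0.7057], 0.69), ([0.5159, -0.2197], 0.59)]
scene pebble_jar [([0.5559, -0.2345], 0.53)]
top spindle [([0.5524, 0.0163], 0.85), ([0.5046, -0.2236], 0.73)]
top clip_centre [([0.5556, 0.0122], 0.39)]
top clip_bow [([0.5459, 0.0038], 0.6)]
top pick_grip [([0.5153, -0.2258], 0.66)]
top pick_tip []
top tool_rest [([0.506, -0.2238], 0.9), ([0.4328, -0.7194], 0.77), ([0.5148, -0.2165], 0.4)]
top pebble_jar [([0.663, -0.1337], 0.74)]
```

```bash
cat >> h.py <<'E'
from scipy.spatial.transform import Rotation as R
def plan(target,yaw,n,start=None):
    """rows to go in n equal rows to target (world TCP), tool down with tool x at yaw deg"""
    st=manip.sense()
    p,q=(st["tcp_pos"],R.from_quat(st["tool_rot"])) if start is None else (np.array(start[0],float),start[1])
    c,s=np.cos(np.radians(yaw)),np.sin(np.radians(yaw))
    Rt=R.from_matrix(np.array([[c,s,0],[s,-c,0],[0,0,-1.]]))
    rv=(q.inv()*Rt).as_rotvec()/n
    rows=[];cur=q;pp=np.array(p)
    for i in range(n):
        nxt=p+(np.array(target)-p)*(i+1)/n
        sh=cur.inv().apply(nxt-pp);rows.append(np.r_[sh.round(4),np.degrees(rv).round(2)].tolist())
        pp=pp+cur.apply(rows[-1][:3]);cur=cur*R.from_rotvec(np.radians(rows[-1][3:]))
    print(rows,"end",pp.round(4),Rt.as_quat().round(4));return pp,cur
E
python3 -c "
from h import *
e=plan((.508,-.2225,.15),1.1,10)"
```

```text
[[0.0437, -0.0283, 0.0106, 0.0, 0.0, 1.33], [0.043, -0.0294, 0.0107, 0.0, 0.0, 1.33], [0.0423, -0.0303, 0.0106, 0.0, 0.0, 1.33], [0.0416, -0.0313, 0.0106, 0.0, 0.0, 1.33], [0.0409, -0.0323, 0.0107, 0.0, 0.0, 1.33], [0.0401, -0.0332, 0.0106, 0.0, 0.0, 1.33], [0.0394, -0.0341, 0.0106, 0.0, 0.0, 1.33], [0.0385, -0.0351, 0.0106, 0.0, 0.0, 1.33], [0.0377, -0.0359, 0.0107, 0.0, 0.0, 1.33], [0.0368, -0.0368, 0.0106, 0.0, 0.0, 1.33]] end [ 0.508  -0.2225  0.15  ] [1.     0.0096 0.     0.    ]
```

Call:
play_rows(steps=[[[0.0437,-0.0283,0.0106,0,0,1.33],[0.043,-0.0294,0.0106,0,0,1.33],[0.0423,-0.0303,0.0106,0,0,1.33],[0.0416,-0.0313,0.0106,0,0,1.33],[0.0409,-0.0323,0.0106,0,0,1.33],[0.0401,-0.0332,0.0106,0,0,1.33],[0.0394,-0.0341,0.0106,0,0,1.33],[0.0385,-0.0351,0.0106,0,0,1.33],[0.0377,-0.0359,0.0106,0,0,1.33],[0.0368,-0.0368,0.0106,0,0,1.33]]], fingers=0.7, squeeze=70)

```text
t: 3.25
tcp_pos: [0.5093, -0.2214, 0.1502]
tool_rot: [1.0, 0.009, 0.0, 0.0]
force: [0.7, -0.3, 0.0]
finger_gap: 0.7
```

Run:
```python
from h import *
st=manip.sense();print(st["t"],st["tcp_pos"],st["force"],st["finger_gap"],R.from_quat(st["tool_rot"]).as_matrix()[:,0])
S={n:manip.snapshot(n) for n in("scene","top")}
save(S["scene"],"s1.png");save(S["scene"],"s1z.png",(190,140,390,260),4);save(S["top"],"t1z.png",(220,150,370,240),5)
for n,q in S.items():
    for l in["spindle","clip_centre","clip_bow","pick_grip","pick_tip","tool_rest"]:
        z=dict(spindle=.044,clip_centre=.0465,clip_bow=.0465,pick_grip=.055,pick_tip=.013).get(l,0)
        print(n,l,[(np.round(k["point"],1).tolist(),atz(q,k["point"],z)[:2].round(4).tolist(),round(k["score"],2)) for k in manip.pinpoint(l,q)])
```

```text
3.25 [ 0.5093255  -0.22137433  0.15018464] [ 0.68291589 -0.29408894  0.04835164] 0.6998283933675079 [9.99839968e-01 1.78741904e-02 7.42206230e-04]
scene spindle [([257.7, 210.5], [0.5531, 0.0081], 0.73)]
scene clip_centre [([257.7, 207.7], [0.5649, 0.0073], 0.35)]
scene clip_bow [([324.1, 213.2], [0.5004, -0.2322], 0.67), ([257.7, 208.7], [0.5598, 0.0075], 0.64), ([259.6, 211.7], [0.5437, 0.0011], 0.47), ([324.8, 219.9], [0.468, -0.2298], 0.22)]
scene pick_grip [([324.9, 212.1], [0.4978, -0.2348], 0.44)]
scene pick_tip []
scene tool_rest [([457.0, 221.8], [0.4227, -0.7257], 0.9), ([323.3, 218.2], [0.5171, -0.2317], 0.79)]
top spindle [([263.8, 194.4], [0.5504, 0.0075], 0.7)]
top clip_centre [([264.6, 192.1], [0.5582, 0.0047], 0.36)]
top clip_bow [([263.7, 197.6], [0.5388, 0.0069], 0.51)]
top pick_grip []
top pick_tip [([265.0, 195.0], [0.5536, 0.0084], 0.69)]
top tool_rest [([472.6, 233.1], [0.4343, -0.7218], 0.88), ([330.7, 209.0], [0.5096, -0.2255], 0.55)]
```

View pics/s1z.png

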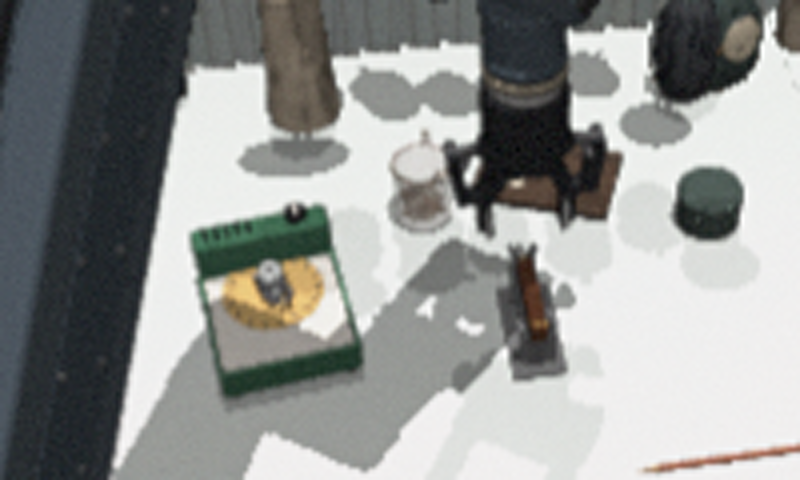

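View pics/t1z.png

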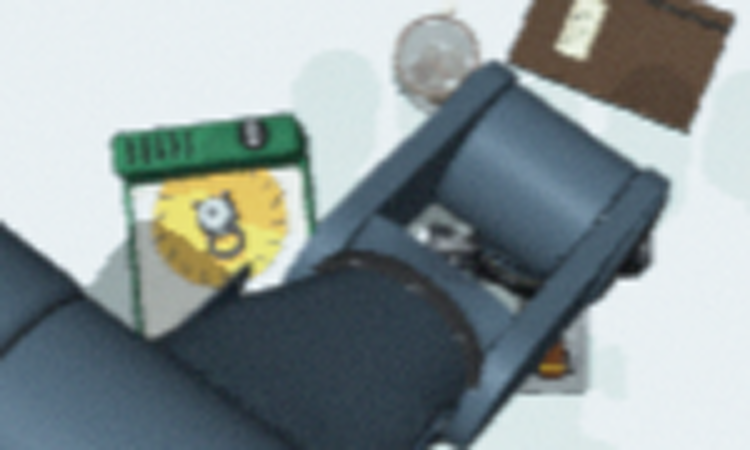

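Run:
```python
from h import *
s=manip.snapshot("scene");im=s["img"].astype(int)
x0,y0=300,195
sub=im[y0:245,x0:345];m=(sub[...,0]-sub[...,2])>35
n,lab,stt,cen=cv2.connectedComponentsWithStats(m.astype(np.uint8));k=1+np.argmax(stt[1:,4]);print(stt[k])
m=lab==k
for y in range(m.shape[0]):
    xs=np.nonzero(m[y])[0]
    if len(xs): print(y+y0,xs.min()+x0,xs.max()+x0,atz(s,(xs.mean()+x0,y+y0),.062).round(3)[:2])
# predicted projection of pick model corners for hypothesis
def pk(x,y,yaw):
    c,ss=np.cos(yaw),np.sin(yaw)
    for a in(-.062,.026):
        for b in(-.008,.008):
            for z in(.066,.044): print(a,b,z,proj(s,(x+c*a-ss*b,y+ss*a+c*b,z)).round(1))
pk(.508,-.2225,.02)
save(s,"s2g.png",(235,185,285,245),10)
save(s,"s2p.png",(305,190,350,240),12)
```

```text
[21 16  6 12 44]
211 322 323 [ 0.498 -0.226]
212 322 324 [ 0.493 -0.227]
213 321 324 [ 0.489 -0.225]
214 321 324 [ 0.484 -0.224]
215 322 324 [ 0.479 -0.225]
216 322 325 [ 0.474 -0.226]
217 322 325 [ 0.469 -0.225]
218 322 325 [ 0.464 -0.225]
219 322 325 [ 0.46  -0.224]
220 323 326 [ 0.454 -0.227]
221 323 326 [ 0.45  -0.226]
222 323 326 [ 0.445 -0.225]
-0.062 -0.008 0.066 [326.3 220.8]
-0.062 -0.008 0.044 [326.3 224.9]
-0.062 0.008 0.066 [321.8 221.4]
-0.062 0.008 0.044 [321.8 225.5]
0.026 -0.008 0.066 [322.1 203. ]
0.026 -0.008 0.044 [322.1 207.1]
0.026 0.008 0.066 [317.8 203.5]
0.026 0.008 0.044 [317.9 207.6]
```

View pics/s2g.png

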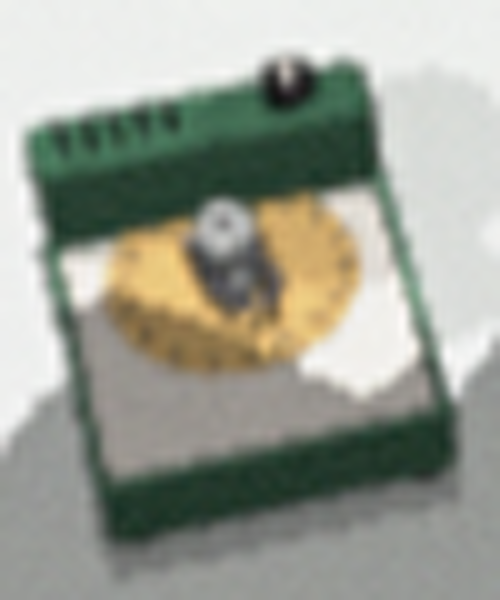

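View pics/s2p.png

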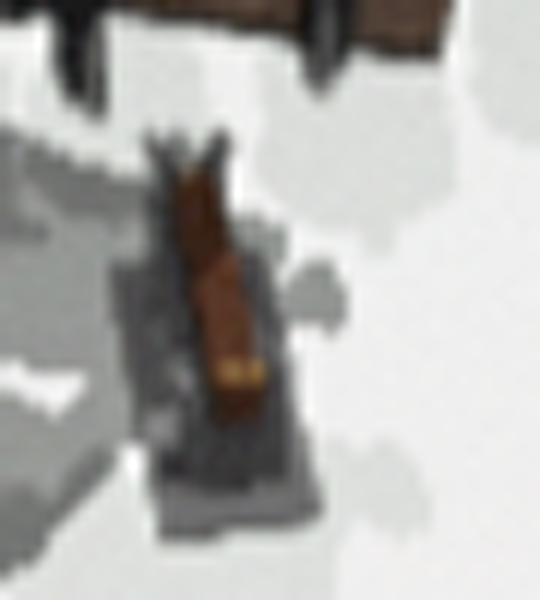

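The handle runs from about (324.6,219.5) at the rear to (321,203.7) at the front in the scene view. That agrees with the top view to within 3 mm, so I'll descend and grip.

Call:
play_rows(steps=[[[0,0.0026,0.02,0,0,0],[0,0,0.03,0,0,0],[0,0,0.02,0,0,0],[0,0,0.012,0,0,0],[0,0,0.007,0,0,0],[0,0,0,0,0,0]]], fingers=0.7)

```text
t: 4.75
tcp_pos: [0.508, -0.2251, 0.0612]
tool_rot: [1.0, 0.009, -0.0, -0.0]
force: [-0.6, -0.4, -0.3]
finger_gap: 0.697
```

Call:
play_rows(steps=[[[0,0,0,0,0,0],[0,0,0,0,0,0],[0,0,0,0,0,0],[0,0,0,0,0,0],[0,0,0,0,0,0],[0,0,0,0,0,0],[0,0,0,0,0,0],[0,0,0,0,0,0]]], fingers=0, squeeze=70)

```text
t: 5.75
tcp_pos: [0.5083, -0.225, 0.062]
tool_rot: [1.0, 0.009, 0.0, 0.0]
force: [-0.2, 1.7, 7.1]
finger_gap: 0.175
```

Run:
```python
from h import *
st=manip.sense();print(st["t"],st["tcp_pos"],st["force"],st["ft_torque"],st["finger_gap"],R.from_quat(st["tool_rot"]).as_matrix()[:,0])
S={n:manip.snapshot(n) for n in("scene","top")}
save(S["scene"],"s3.png",(235,185,365,255),6);save(S["top"],"t3.png",(220,150,370,240),5)
```

```text
5.75 [ 0.50830728 -0.22500343  0.06201569] [-0.17580548  1.67106228  7.13933723] [ 0.25022819  0.01183352 -0.07243404] 0.1748996089822501 [9.99831954e-01 1.83126678e-02 8.42217147e-04]
```

View pics/s3.png

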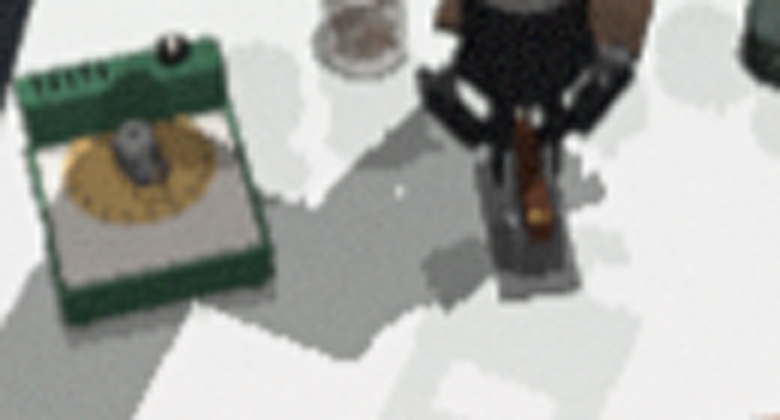

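View pics/t3.png

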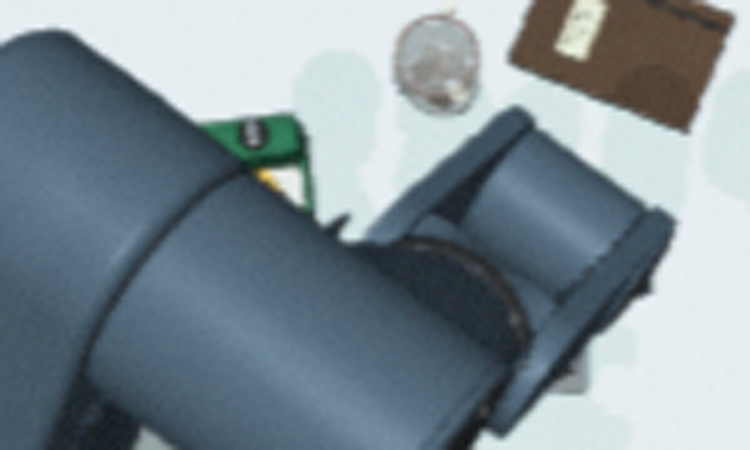

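The gripper has closed on the handle (gap 0.175, about 15 mm). Now I'll lift.

Call:
play_rows(steps=[[[0,0,-0.004,0,0,0],[0,0,-0.008,0,0,0],[0,0,-0.014,0,0,0],[0,0,-0.02,0,0,0],[0,0,-0.02,0,0,0],[0,0,-0.018,0,0,0],[0,0,-0.012,0,0,0],[0,0,-0.006,0,0,0],[0,0,0,0,0,0],[0,0,0,0,0,0]]])

```text
t: 7.1
tcp_pos: [0.5077, -0.2248, 0.1627]
tool_rot: [1.0, 0.009, -0.001, -0.0]
force: [0.4, 0.1, -2.3]
finger_gap: 0.175
```

Run:
```python
from h import *
st=manip.sense();print(st["t"],st["tcp_pos"],st["force"],st["ft_torque"],st["finger_gap"],R.from_quat(st["tool_rot"]).as_matrix()[:,0])
s=manip.snapshot("scene")
save(s,"s4.png",(235,160,355,250),6)
save(s,"s4p.png",(295,160,350,220),12)
for l in["pick_tip","pick_grip","spindle","clip_centre","clip_bow"]: print(l,[(np.round(k["point"],1).tolist(),round(k["score"],2)) for k in manip.pinpoint(l,s)])
g=st["tcp_pos"]-[0,0,.006]
print("pred grip",proj(s,g),"tip",proj(s,g+[.058,.001,-.042]),"rear",proj(s,g+[-.062,-.001,.011]))
for P in [(.555,.0085,.064)]: print(proj(s,P))
```

```text
7.1 [ 0.50765023 -0.2248194   0.16274588] [ 0.38589096  0.08926302 -2.33433458] [ 0.01217249 -0.10935117 -0.03764636] 0.17532855025801694 [ 0.99982512  0.01867049 -0.00106634]
pick_tip []
pick_grip [([323.2, 194.3], 0.6)]
spindle [([261.2, 210.0], 0.65)]
clip_centre [([254.8, 207.3], 0.46), ([323.5, 188.6], 0.45)]
clip_bow [([259.2, 210.4], 0.46)]
pred grip [321.65488846 190.6699399 ] tip [319.10112963 187.78459887] rear [324.66297678 201.2347134 ]
[256.89329948 206.45591134]
```

View pics/s4.png

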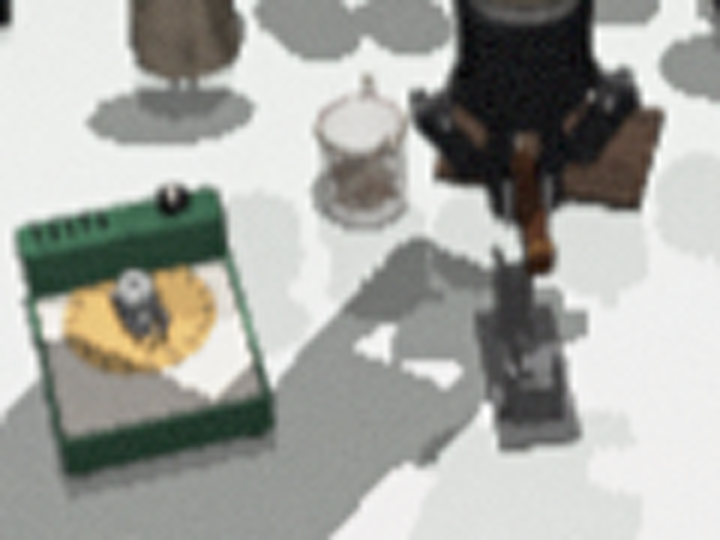

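View pics/s4p.png

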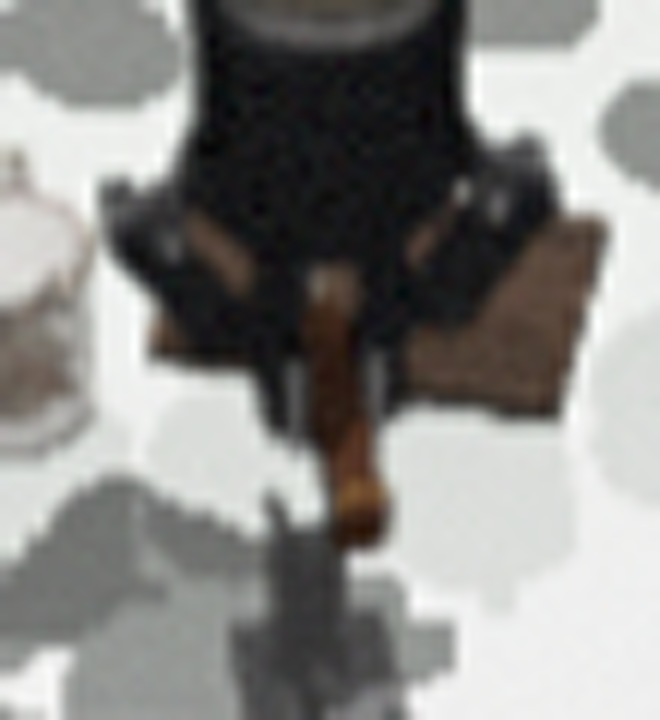

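Run:
```python
from h import *
s=manip.snapshot("top")
c=lambda px:[(px[0]+.5)/8-.5+230,(px[1]+.5)/8-.5+160]
W=lambda p:atz(s,c(p),.0465)[:2]
m=(W((236,243))+W((284,232)))/2
b=W((283,305)); print("mouth",W((236,243)),W((284,232)),m,"bow",b)
d=m-b;print(np.linalg.norm(d),np.degrees(np.arctan2(d[1],d[0])))
h=np.array([.5545,.0085]);d=h-b;print(np.linalg.norm(d),np.degrees(np.arctan2(d[1],d[0])))
img=cv2.imread("pics/z1.png")
# overlay hypotheses: image z1 from first snapshot same camera
for yaw,col in((18,(255,0,0)),(23,(0,0,255)),(28,(255,0,255))):
    pass
def draw(img,yaw,col):
    a=np.radians(yaw);Rm=np.array([[np.cos(a),-np.sin(a)],[np.sin(a),np.cos(a)]])
    for p in([-.0255,-.0055],[-.0255,.0055],[-.0305,-.0055],[-.0305,.0055],[-.019,.008],[-.019,-.008],[-.019,0],[.016,0],[0,0]):
        q=proj(s,np.r_[h+Rm@np.array(p),.0465]);q=((q-[230,160])+.5)*8-.5
        cv2.circle(img,tuple(np.round(q).astype(int).tolist()),3,col,-1)
    for r,z,n in((.012,.064,40),(.048,.0405,60)):
        for t in np.linspace(0,6.28,n):
            q=proj(s,np.r_[h+r*np.array([np.cos(t),np.sin(t)]),z]);q=((q-[230,160])+.5)*8-.5
            cv2.circle(img,tuple(np.round(q).astype(int).tolist()),1,(255,255,0),-1)
draw(img,23,(0,0,255))
cv2.imwrite("pics/ov.png",cv2.resize(img[170:420,130:420],None,fx=2,fy=2))
save(s,"t5.png",(220,150,370,240),5)
```

```text
mouth [0.56543453 0.02430192] [0.57066634 0.00365442] [0.56805043 0.01397817] bow [0.53854658 0.00264327]
0.031606283721197226 21.015966574766836
0.01699449419187441 20.15892221237553
```

View pics/ov.png

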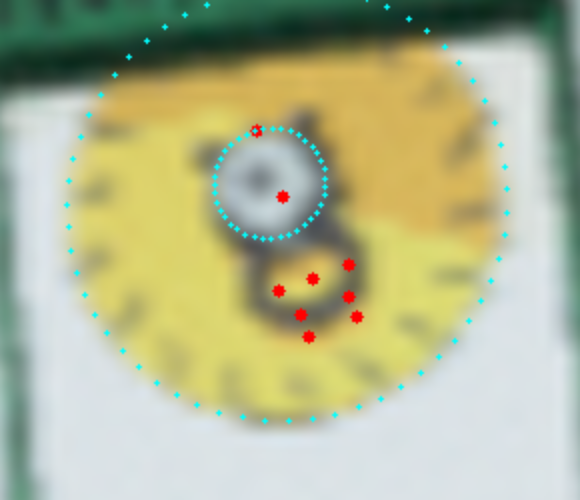

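View pics/t5.png

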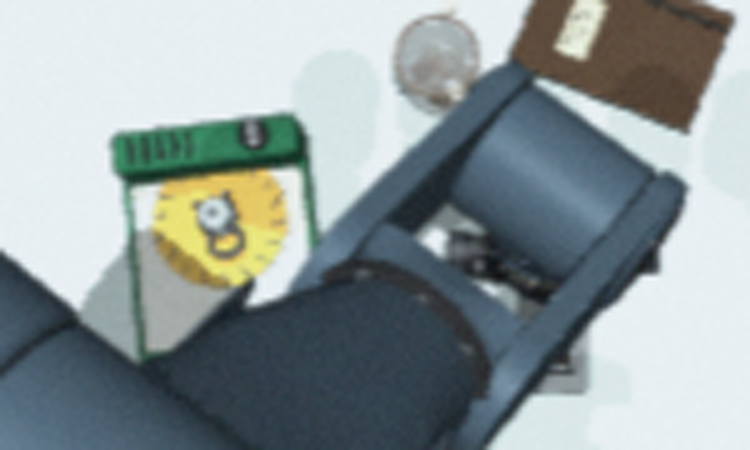

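Both cameras put the spindle at about (0.5545, 0.0083), and the clip's yaw is about 22°. I'll carry the pick to a hover above the bow.

```bash
python3 -c "
from h import *
e=plan((.4816,-.0210,.160),22,10)"
```

```text
[[-0.0023, -0.0204, 0.0003, -0.0, 0.0, -2.09], [-0.0015, -0.0206, 0.0003, -0.0, 0.0, -2.09], [-0.0007, -0.0205, 0.0003, -0.0, 0.0, -2.09], [-0.0, -0.0206, 0.0003, -0.0, 0.0, -2.09], [0.0007, -0.0205, 0.0004, -0.0, 0.0, -2.09], [0.0015, -0.0205, 0.0003, -0.0, 0.0, -2.09], [0.0023, -0.0205, 0.0003, -0.0, 0.0, -2.09], [0.0029, -0.0203, 0.0003, -0.0, 0.0, -2.09], [0.0038, -0.0203, 0.0003, -0.0, 0.0, -2.09], [0.0044, -0.02, 0.0003, -0.0, 0.0, -2.09]] end [ 0.4816 -0.021   0.16  ] [0.9816 0.1908 0.     0.    ]
```

Call:
play_rows(steps=[[[-0.0023,-0.0204,0.0003,0,0,-2.09],[-0.0015,-0.0206,0.0003,0,0,-2.09],[-0.0007,-0.0205,0.0003,0,0,-2.09],[0,-0.0206,0.0003,0,0,-2.09],[0.0007,-0.0205,0.0003,0,0,-2.09],[0.0015,-0.0205,0.0003,0,0,-2.09],[0.0023,-0.0205,0.0003,0,0,-2.09],[0.0029,-0.0203,0.0003,0,0,-2.09],[0.0038,-0.0203,0.0003,0,0,-2.09],[0.0044,-0.02,0.0003,0,0,-2.09]]])

```text
t: 8.7
tcp_pos: [0.4815, -0.0198, 0.1603]
tool_rot: [0.981, 0.192, 0.0, 0.0]
force: [0.5, -0.6, -0.6]
finger_gap: 0.172
```

Call:
play_rows(steps=[[[0,0,0.01,0,0,0],[0,0,0.012,0,0,0],[0,0,0.008,0,0,0],[0,0,0,0,0,0]]])

```text
t: 9.2
tcp_pos: [0.4812, -0.0215, 0.1292]
tool_rot: [0.982, 0.19, -0.001, -0.0]
force: [0.1, -0.8, -0.5]
finger_gap: 0.175
```

```bash
cat > look.py <<'E'
import sys
from h import *
st=manip.sense();M=R.from_quat(st["tool_rot"]).as_matrix()
print(st["t"],st["tcp_pos"].round(4),st["force"].round(2),st["ft_torque"].round(3),round(st["finger_gap"],3),"yaw",np.degrees(np.arctan2(M[1,0],M[0,0])).round(2))
tip=st["tcp_pos"]+M@np.array([.058,0,.048]);h=np.array([.5545,.0083]);a=np.radians(22)
d=tip[:2]-h;print("tip",tip.round(4),"in clip",np.round([d@[np.cos(a),np.sin(a)],d@[-np.sin(a),np.cos(a)]],4))
if len(sys.argv)>1:
    n=sys.argv[1]
    for c,box,f in(("scene",(225,170,315,240),8),("top",(230,160,300,230),8)):
        s=manip.snapshot(c);save(s,n+c+".png",box,f);print(c,"tip px crop",((proj(s,tip)-box[:2]+.5)*f).round(0),"grip",((proj(s,st["tcp_pos"]+M@[0,0,.006])-box[:2])*f).round(0))
E
python3 look.py a
```

```text
9.2 [ 0.4812 -0.0215  0.1292] [ 0.11 -0.77 -0.5 ] [ 0.002 -0.063 -0.02 ] 0.175 yaw 21.91
tip [5.349e-01 1.000e-04 8.110e-02] in clip [-0.0212 -0.0002]
scene tip px crop [275. 300.] grip [314. 314.]
top tip px crop [276. 301.] grip [303. 411.]
```

View pics/ascene.png

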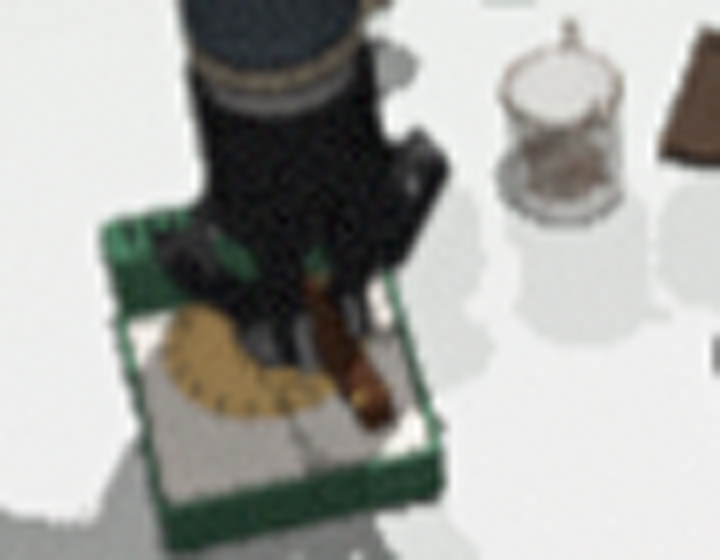

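View pics/atop.png

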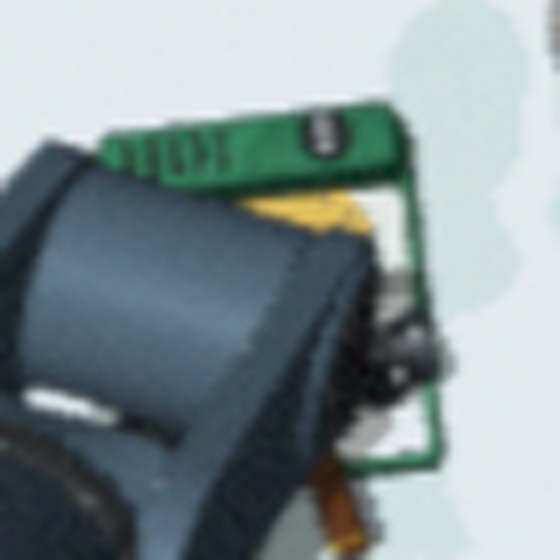

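Run:
```python
from h import *
st=manip.sense();M=R.from_quat(st["tool_rot"]).as_matrix();t=st["tcp_pos"]
for c,box,f in(("scene",(225,170,315,240),8),("top",(230,160,300,230),8)):
    s=manip.snapshot(c)
    for nm,o in(("reartop",(-.062,0,-.005)),("rearbot",(-.062,0,.017)),("rt+5",(-.057,0,-.005))): print(c,nm,((proj(s,t+M@np.array(o))-box[:2]+.5)*f).round(0))
    b2=(245,195,285,235)if c=="scene"else(255,210,295,250)
    save(s,c+"r.png",b2,12)
    print([((proj(s,t+M@np.array(o))-b2[:2]+.5)*12).round(0) for o in((-.062,-.008,-.005),(-.062,.008,-.005),(-.062,.008,.017),(-.062,-.008,.017))])
```

```text
scene reartop [378. 393.]
scene rearbot [383. 428.]
scene rt+5 [373. 385.]
[array([300., 301.]), array([353., 278.]), array([360., 330.]), array([308., 352.])]
top reartop [354. 553.]
top rearbot [361. 558.]
top rt+5 [349. 542.]
[array([202., 241.]), array([259., 220.]), array([269., 227.]), array([214., 248.])]
```

View pics/scener.png

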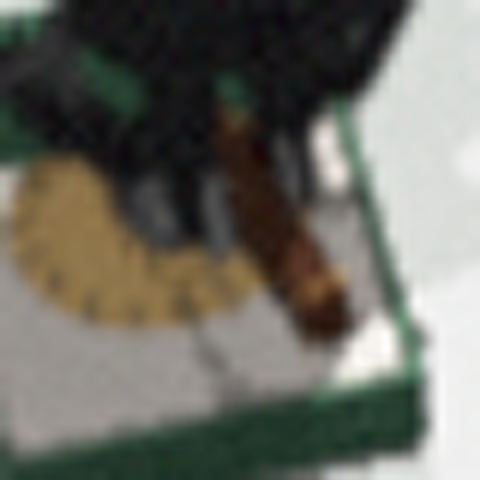

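View pics/topr.png

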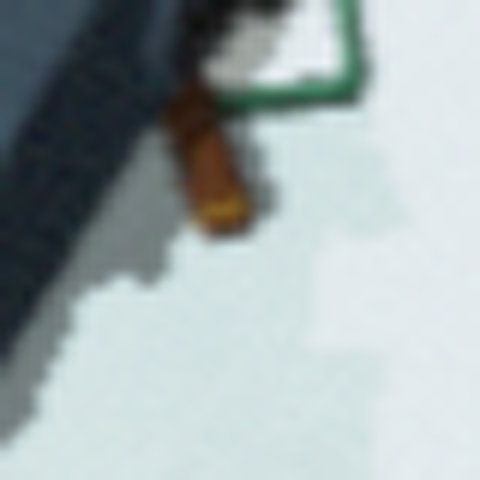

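The measured handle rear end shows the pick sits about 2.5 mm ahead of the TCP. That puts the tip at about −18.7 mm in the clip frame, near the centre of the window. I'll descend gently.

Call:
play_rows(steps=[[[0,0,0.008,0,0,0],[0,0,0.008,0,0,0],[0,0,0.006,0,0,0],[0,0,0.003,0,0,0],[0,0,0.002,0,0,0],[0,0,0,0,0,0],[0,0,0,0,0,0]]])

```text
t: 10.28
tcp_pos: [0.4818, -0.0211, 0.1035]
tool_rot: [0.982, 0.191, 0.0, 0.0]
force: [-0.5, -0.2, -0.2]
finger_gap: 0.176
```

```bash
sed -i 's/\[.058,0,.048\]/[.0605,0,.048]/' look.py; python3 look.py
```

```text
10.275 [ 0.4818 -0.0211  0.1035] [-0.45 -0.15 -0.18] [-0.031  0.047 -0.012] 0.176 yaw 21.97
tip [0.5379 0.0015 0.0555] in clip [-0.0179 -0.0001]
```

Call:
play_rows(steps=[[[-0.001,0,0.001,0,0,0],[0,0,0.0015,0,0,0],[0,0,0.0015,0,0,0],[0,0,0.001,0,0,0],[0,0,0.001,0,0,0],[0,0,0.0005,0,0,0],[0,0,0,0,0,0]]])

```text
t: 11.15
tcp_pos: [0.4807, -0.0215, 0.0968]
tool_rot: [0.982, 0.191, -0.0, -0.0]
force: [-0.5, 0.9, 0.0]
finger_gap: 0.178
```

Call:
play_rows(steps=[[[0,0,0.0005,0,0,0],[0,0,0.0005,0,0,0],[0,0,0,0,0,0]]])

```text
t: 11.52
tcp_pos: [0.4807, -0.0215, 0.0958]
tool_rot: [0.982, 0.191, -0.0, -0.0]
force: [-0.2, 0.2, -1.7]
finger_gap: 0.177
```

Call:
play_rows(steps=[[[0,0,0.0005,0,0,0],[0,0,0.0005,0,0,0],[0,0,0.0005,0,0,0],[0,0,0,0,0,0]]])

```text
t: 12.02
tcp_pos: [0.4807, -0.0215, 0.0943]
tool_rot: [0.982, 0.191, -0.0, -0.0]
force: [1.8, -0.8, -0.6]
finger_gap: 0.172
```

Call:
play_rows(steps=[[[0,0,0.0005,0,0,0],[0,0,0.0005,0,0,0],[0,0,0.0005,0,0,0],[0,0,0,0,0,0]]])

```text
t: 12.52
tcp_pos: [0.4807, -0.0215, 0.0928]
tool_rot: [0.982, 0.191, -0.0, -0.0]
force: [-0.1, -0.5, -1.2]
finger_gap: 0.175
```

Call:
play_rows(steps=[[[0,0,0.0005,0,0,0],[0,0,0.0003,0,0,0],[0,0,0,0,0,0],[0,0,0,0,0,0]]])

```text
t: 13.02
tcp_pos: [0.4808, -0.0215, 0.092]
tool_rot: [0.982, 0.191, 0.0, 0.0]
force: [0.3, -0.3, -1.6]
finger_gap: 0.177
```

Call:
play_rows(steps=[[[0,0,0.0003,0,0,0],[0,0,0,0,0,0]]])

```text
t: 13.28
tcp_pos: [0.4807, -0.0215, 0.0917]
tool_rot: [0.982, 0.191, -0.0, 0.0]
force: [-0.5, -0.4, -1.3]
finger_gap: 0.182
```

Call:
play_rows(steps=[[[0,0,0.0003,0,0,0],[0,0,0,0,0,0]]])

```text
t: 13.52
tcp_pos: [0.4807, -0.0215, 0.0914]
tool_rot: [0.982, 0.191, -0.0, -0.0]
force: [0.2, -0.5, -0.8]
finger_gap: 0.177
```

Call:
play_rows(steps=[[[0,0,0.0003,0,0,0],[0,0,0,0,0,0]]])

```text
t: 13.78
tcp_pos: [0.4807, -0.0215, 0.0911]
tool_rot: [0.982, 0.191, 0.0, -0.0]
force: [0.6, -0.3, -1.5]
finger_gap: 0.173
```

```bash
python3 look.py
```

```text
13.775 [ 0.4807 -0.0215  0.0911] [ 0.58 -0.25 -1.5 ] [ 0.004 -0.09   0.029] 0.173 yaw 21.97
tip [0.5368 0.0012 0.0431] in clip [-0.019 -0.   ]
```

Call:
play_rows(steps=[[[0,0,0.0003,0,0,0],[0,0,0,0,0,0]]])

```text
t: 14.02
tcp_pos: [0.4807, -0.0215, 0.0908]
tool_rot: [0.982, 0.191, -0.0, -0.0]
force: [-0.4, 0.8, -2.1]
finger_gap: 0.179
```

Call:
play_rows(steps=[[[0,0,0.0003,0,0,0],[0,0,0,0,0,0]]])

```text
t: 14.28
tcp_pos: [0.4807, -0.0215, 0.0905]
tool_rot: [0.982, 0.191, -0.0, -0.0]
force: [-0.2, 0.2, -0.5]
finger_gap: 0.174
```

Call:
play_rows(steps=[[[0,0,0.0003,0,0,0],[0,0,0,0,0,0]]])

```text
t: 14.52
tcp_pos: [0.4807, -0.0215, 0.0902]
tool_rot: [0.982, 0.191, -0.0, -0.0]
force: [-0.3, 0.8, -0.8]
finger_gap: 0.177
```

Call:
play_rows(steps=[[[0,0,0.0003,0,0,0],[0,0,0,0,0,0]]])

```text
t: 14.78
tcp_pos: [0.4807, -0.0215, 0.0899]
tool_rot: [0.982, 0.191, -0.0, -0.0]
force: [0.5, -0.4, -1.6]
finger_gap: 0.178
```

Call:
play_rows(steps=[[[0,0,0.0003,0,0,0],[0,0,0,0,0,0]]])

```text
t: 15.02
tcp_pos: [0.4808, -0.0215, 0.0896]
tool_rot: [0.982, 0.191, 0.0, 0.0]
force: [-0.1, -0.6, -0.9]
finger_gap: 0.174
```

Call:
play_rows(steps=[[[0,0,0.0003,0,0,0],[0,0,0,0,0,0]]])

```text
t: 15.28
tcp_pos: [0.4807, -0.0215, 0.0893]
tool_rot: [0.982, 0.191, 0.0, -0.0]
force: [1.1, -0.9, -1.4]
finger_gap: 0.173
```

Call:
play_rows(steps=[[[0,0,0.0003,0,0,0],[0,0,0,0,0,0]]])

```text
t: 15.52
tcp_pos: [0.4807, -0.0215, 0.089]
tool_rot: [0.982, 0.191, -0.0, -0.0]
force: [0.4, -0.6, -1.0]
finger_gap: 0.171
```

Call:
play_rows(steps=[[[0,0,0.0003,0,0,0],[0,0,0,0,0,0]]])

```text
t: 15.78
tcp_pos: [0.4807, -0.0215, 0.0887]
tool_rot: [0.982, 0.191, -0.0, -0.0]
force: [0.1, 0.5, -1.6]
finger_gap: 0.175
```

Call:
play_rows(steps=[[[0,0,0.0003,0,0,0],[0,0,0,0,0,0]]])

```text
t: 16.02
tcp_pos: [0.4807, -0.0215, 0.0884]
tool_rot: [0.982, 0.191, -0.0, -0.0]
force: [0.2, -0.4, -0.9]
finger_gap: 0.174
```

Call:
play_rows(steps=[[[0,0,0.0003,0,0,0],[0,0,0,0,0,0]]])

```text
t: 16.27
tcp_pos: [0.4807, -0.0215, 0.0881]
tool_rot: [0.982, 0.191, -0.0, -0.0]
force: [-0.1, -0.2, -1.9]
finger_gap: 0.177
```

Call:
play_rows(steps=[[[0,0,0.0003,0,0,0],[0,0,0,0,0,0]]])

```text
t: 16.52
tcp_pos: [0.4808, -0.0215, 0.0878]
tool_rot: [0.982, 0.191, 0.0, 0.0]
force: [-0.5, 0.6, -1.5]
finger_gap: 0.173
```

Call:
play_rows(steps=[[[0,0,0.0003,0,0,0],[0,0,0,0,0,0]]])

```text
t: 16.77
tcp_pos: [0.4807, -0.0215, 0.0875]
tool_rot: [0.982, 0.191, 0.0, -0.0]
force: [0.4, 0.4, -0.8]
finger_gap: 0.169
```

Call:
play_rows(steps=[[[0,0,0.0003,0,0,0],[0,0,0,0,0,0]]])

```text
t: 17.02
tcp_pos: [0.4808, -0.0215, 0.0872]
tool_rot: [0.982, 0.191, 0.0, 0.0]
force: [-0.2, -0.3, -0.8]
finger_gap: 0.175
```

Call:
play_rows(steps=[[[0,0,0.0003,0,0,0],[0,0,0,0,0,0]]])

```text
t: 17.27
tcp_pos: [0.4807, -0.0215, 0.0869]
tool_rot: [0.982, 0.191, -0.0, -0.0]
force: [-0.1, -0.3, -0.4]
finger_gap: 0.173
```

Call:
play_rows(steps=[[[0,0,0.0003,0,0,0],[0,0,0,0,0,0]]])

```text
t: 17.52
tcp_pos: [0.4808, -0.0215, 0.0866]
tool_rot: [0.982, 0.191, 0.0, -0.0]
force: [0.2, 0.6, -1.1]
finger_gap: 0.174
```

Call:
play_rows(steps=[[[0,0,0.0003,0,0,0],[0,0,0,0,0,0]]])

```text
t: 17.77
tcp_pos: [0.4807, -0.0215, 0.0863]
tool_rot: [0.982, 0.191, -0.0, -0.0]
force: [0.3, -0.7, -2.0]
finger_gap: 0.176
```

Call:
play_rows(steps=[[[0,0,0.0003,0,0,0],[0,0,0,0,0,0]]])

```text
t: 18.02
tcp_pos: [0.4808, -0.0215, 0.086]
tool_rot: [0.982, 0.191, -0.0, -0.0]
force: [-0.1, 0.2, -0.8]
finger_gap: 0.174
```

Call:
play_rows(steps=[[[0,0,0.0003,0,0,0],[0,0,0,0,0,0]]])

```text
t: 18.27
tcp_pos: [0.4807, -0.0215, 0.0857]
tool_rot: [0.982, 0.191, -0.0, -0.0]
force: [0.5, -1.2, -1.2]
finger_gap: 0.173
```

Call:
play_rows(steps=[[[0,0,0.0003,0,0,0],[0,0,0,0,0,0]]])

```text
t: 18.52
tcp_pos: [0.4807, -0.0215, 0.0854]
tool_rot: [0.982, 0.191, -0.0, -0.0]
force: [-0.0, -0.0, -1.1]
finger_gap: 0.176
```

Call:
play_rows(steps=[[[0,0,0.0003,0,0,0],[0,0,0,0,0,0]]])

```text
t: 18.77
tcp_pos: [0.4807, -0.0215, 0.0851]
tool_rot: [0.982, 0.191, -0.0, -0.0]
force: [-0.3, 0.6, -1.3]
finger_gap: 0.173
```

Call:
play_rows(steps=[[[0,0,0.0003,0,0,0],[0,0,0,0,0,0]]])

```text
t: 19.02
tcp_pos: [0.4807, -0.0215, 0.0848]
tool_rot: [0.982, 0.191, -0.0, -0.0]
force: [-0.1, 0.8, -1.0]
finger_gap: 0.17
```

Call:
play_rows(steps=[[[0,0,0.0003,0,0,0],[0,0,0,0,0,0]]])

```text
t: 19.27
tcp_pos: [0.4807, -0.0215, 0.0845]
tool_rot: [0.982, 0.191, -0.0, -0.0]
force: [0.1, 0.4, -1.4]
finger_gap: 0.176
```

Call:
play_rows(steps=[[[0,0,0.0003,0,0,0],[0,0,0,0,0,0]]])

```text
t: 19.52
tcp_pos: [0.4807, -0.0215, 0.0842]
tool_rot: [0.982, 0.191, -0.0, -0.0]
force: [-0.2, 0.5, -0.5]
finger_gap: 0.176
```

Call:
play_rows(steps=[[[0,0,0.0003,0,0,0],[0,0,0,0,0,0]]])

```text
t: 19.77
tcp_pos: [0.4808, -0.0215, 0.0839]
tool_rot: [0.982, 0.191, 0.0, -0.0]
force: [0.1, 0.3, -0.6]
finger_gap: 0.176
```

Call:
play_rows(steps=[[[0,0,0.0003,0,0,0],[0,0,0,0,0,0]]])

```text
t: 20.02
tcp_pos: [0.4807, -0.0215, 0.0836]
tool_rot: [0.982, 0.191, -0.0, -0.0]
force: [-0.3, 0.2, -0.9]
finger_gap: 0.175
```

Call:
play_rows(steps=[[[0,0,0.0003,0,0,0],[0,0,0,0,0,0]]])

```text
t: 20.27
tcp_pos: [0.4808, -0.0215, 0.0833]
tool_rot: [0.982, 0.191, 0.0, 0.0]
force: [0.5, 0.0, 0.1]
finger_gap: 0.177
```

```bash
python3 look.py
```

```text
20.275 [ 0.4808 -0.0215  0.0833] [0.51 0.02 0.12] [ 0.023 -0.042  0.023] 0.177 yaw 21.97
tip [0.5369 0.0012 0.0353] in clip [-0.019 -0.   ]
```

Call:
play_rows(steps=[[[0,0,0.0002,0,0,0],[0,0,0,0,0,0]]])

```text
t: 20.52
tcp_pos: [0.4808, -0.0215, 0.0832]
tool_rot: [0.982, 0.191, 0.0, 0.0]
force: [0.0, -0.8, 1.5]
finger_gap: 0.173
```

Call:
play_rows(steps=[[[0,0,0.0001,0,0,0],[0,0,0,0,0,0]]])

```text
t: 20.78
tcp_pos: [0.4807, -0.0215, 0.0831]
tool_rot: [0.982, 0.191, 0.0, 0.0]
force: [0.2, -0.7, 0.8]
finger_gap: 0.174
```

```bash
python3 look.py
```

```text
20.775 [ 0.4807 -0.0215  0.0831] [ 0.18 -0.71  0.78] [ 0.051 -0.068 -0.007] 0.174 yaw 21.97
tip [0.5369 0.0011 0.0351] in clip [-0.019  -0.0001]
```

Call:
play_rows(steps=[[[0,0,0.0002,0,0,0],[0,0,0,0,0,0],[0,0,0,0,0,0]]])

```text
t: 21.15
tcp_pos: [0.4807, -0.0215, 0.0829]
tool_rot: [0.982, 0.191, 0.0, 0.0]
force: [-0.6, 0.3, 1.3]
finger_gap: 0.181
```

Call:
play_rows(steps=[[[0,0,0,0,0,0],[0,0,0,0,0,0]]])

```text
t: 21.4
tcp_pos: [0.4808, -0.0215, 0.0828]
tool_rot: [0.982, 0.191, 0.0, 0.0]
force: [-1.3, -0.3, 0.7]
finger_gap: 0.178
```

```bash
python3 look.py
```

```text
21.4 [ 0.4808 -0.0215  0.0828] [-1.25 -0.33  0.66] [ 0.045 -0.037 -0.006] 0.178 yaw 21.97
tip [0.5369 0.0011 0.0348] in clip [-0.019 -0.   ]
```

Call:
play_rows(steps=[[[0,0,0.0002,0,0,0],[0,0,0,0,0,0],[0,0,0,0,0,0]]])

```text
t: 21.78
tcp_pos: [0.4808, -0.0215, 0.0827]
tool_rot: [0.982, 0.191, 0.0, 0.0]
force: [0.1, -0.7, 2.4]
finger_gap: 0.176
```

Call:
play_rows(steps=[[[0,0,0,0,0,0],[0,0,0,0,0,0]]])

```text
t: 22.02
tcp_pos: [0.4808, -0.0215, 0.0826]
tool_rot: [0.982, 0.191, 0.0, 0.0]
force: [-1.1, -0.5, 2.0]
finger_gap: 0.177
```

```bash
python3 look.py
```

```text
22.025 [ 0.4808 -0.0215  0.0826] [-1.1  -0.46  1.96] [ 0.015 -0.042 -0.04 ] 0.177 yaw 21.97
tip [0.5369 0.0011 0.0346] in clip [-0.019 -0.   ]
```

The point now rests on the disc with about 3 N over baseline and has held for more than 0.6 s. I'll ease up slightly, firm the grip, and start the drag.

Call:
play_rows(steps=[[[0,0,-0.0004,0,0,0],[0,0,0,0,0,0],[0,0,0,0,0,0]]], squeeze=110)

```text
t: 22.4
tcp_pos: [0.4808, -0.0215, 0.083]
tool_rot: [0.982, 0.191, 0.0, -0.0]
force: [0.5, 0.5, 1.8]
finger_gap: 0.165
```

Call:
play_rows(steps=[[[-0.001,0,-0.0002,0,0,0],[-0.001,0,0,0,0,0],[-0.001,0,0,0,0,0],[0,0,0,0,0,0]]])

```text
t: 22.9
tcp_pos: [0.4793, -0.0228, 0.0834]
tool_rot: [0.982, 0.19, 0.001, 0.0]
force: [4.9, 1.9, -0.7]
finger_gap: 0.168
```

```bash
python3 look.py
```

```text
22.9 [ 0.4793 -0.0228  0.0834] [ 4.92  1.87 -0.66] [ 0.428 -0.815 -0.026] 0.168 yaw 21.95
tip [ 5.356e-01 -2.000e-04  3.550e-02] in clip [-0.0207 -0.0008]
```

Call:
play_rows(steps=[[[-0.001,0,0,0,0,0],[-0.001,0,0,0,0,0],[0,0,0,0,0,0]]])

```text
t: 23.28
tcp_pos: [0.479, -0.0235, 0.0836]
tool_rot: [0.982, 0.19, 0.003, 0.001]
force: [6.4, 4.7, -2.1]
finger_gap: 0.166
```

```bash
python3 look.py
```

```text
23.275 [ 0.479  -0.0235  0.0836] [ 6.36  4.67 -2.08] [ 0.743 -1.273  0.064] 0.166 yaw 21.93
tip [ 0.5354 -0.001   0.036 ] in clip [-0.0211 -0.0015]
```

Call:
play_rows(steps=[[[-0.001,0,0,0,0,0],[-0.001,0,0,0,0,0],[0,0,0,0,0,0]]])

```text
t: 23.65
tcp_pos: [0.4788, -0.0243, 0.0839]
tool_rot: [0.982, 0.19, 0.005, 0.002]
force: [9.2, 6.1, -2.1]
finger_gap: 0.17
```

```bash
python3 look.py
```

```text
23.65 [ 0.4788 -0.0243  0.0839] [ 9.25  6.12 -2.06] [ 1.092 -1.754  0.141] 0.17 yaw 21.91
tip [ 0.5354 -0.0018  0.0364] in clip [-0.0215 -0.0022]
```

Call:
play_rows(steps=[[[-0.001,-0.001,0,0,0,0],[-0.001,-0.001,0,0,0,0],[0,0,0,0,0,0]]])

```text
t: 24.02
tcp_pos: [0.4782, -0.0238, 0.0842]
tool_rot: [0.982, 0.19, 0.007, 0.003]
force: [10.7, 7.2, -2.3]
finger_gap: 0.16
```

```bash
python3 look.py b
```

```text
24.025 [ 0.4782 -0.0238  0.0842] [10.72  7.21 -2.33] [ 1.069 -2.163  0.107] 0.16 yaw 21.88
tip [ 0.5351 -0.0014  0.037 ] in clip [-0.0216 -0.0017]
scene tip px crop [289. 365.] grip [331. 388.]
top tip px crop [296. 317.] grip [324. 432.]
```

View pics/bscene.png

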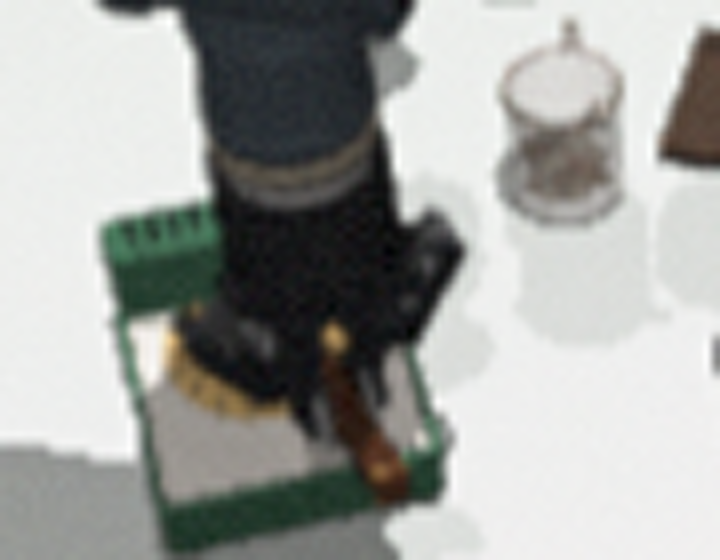

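The pull is about 13 N but angled 12° sideways, so the hook is probably near the bow's −y corner. I'll shift it sideways toward the clip's +y.

Call:
play_rows(steps=[[[0,-0.001,0,0,0,0],[0,-0.001,0,0,0,0],[0,-0.001,0,0,0,0],[0,0,0,0,0,0]]])

```text
t: 24.62
tcp_pos: [0.4771, -0.0215, 0.0842]
tool_rot: [0.982, 0.19, 0.007, 0.003]
force: [10.9, 3.4, -2.7]
finger_gap: 0.163
```

```bash
python3 look.py
```

```text
24.625 [ 0.4771 -0.0215  0.0842] [10.95  3.43 -2.71] [ 0.613 -2.057 -0.104] 0.163 yaw 21.88
tip [0.5339 0.0009 0.037 ] in clip [-0.0219  0.0008]
```

Call:
play_rows(steps=[[[-0.001,0,0,0,0,0],[-0.001,0,0,0,0,0],[0,0,0,0,0,0]]])

```text
t: 25.0
tcp_pos: [0.4757, -0.0221, 0.0843]
tool_rot: [0.982, 0.19, 0.007, 0.003]
force: [10.0, 1.6, -1.2]
finger_gap: 0.166
```

```bash
python3 look.py
```

```text
25.0 [ 0.4757 -0.0221  0.0843] [10.02  1.63 -1.18] [ 0.38  -1.977 -0.139] 0.166 yaw 21.89
tip [5.326e-01 3.000e-04 3.710e-02] in clip [-0.0233  0.0007]
```

Call:
play_rows(steps=[[[-0.001,0.0003,0,0,0,0],[-0.001,0.0003,0,0,0,0],[-0.001,0.0003,0,0,0,0],[0,0,0,0,0,0]]])

```text
t: 25.5
tcp_pos: [0.4711, -0.0239, 0.084]
tool_rot: [0.982, 0.19, 0.005, 0.002]
force: [7.0, 2.5, -1.2]
finger_gap: 0.163
```

```bash
python3 look.py
```

```text
25.5 [ 0.4711 -0.0239  0.084 ] [ 7.02  2.47 -1.23] [ 0.369 -1.279 -0.028] 0.163 yaw 21.91
tip [ 0.5277 -0.0014  0.0366] in clip [-0.0284  0.001 ]
```

Call:
play_rows(steps=[[[-0.001,0,0,0,0,0],[-0.001,0,0,0,0,0],[-0.001,0,0,0,0,0],[0,0,0,0,0,0]]])

```text
t: 26.0
tcp_pos: [0.4624, -0.024, 0.0831]
tool_rot: [0.982, 0.191, -0.001, -0.0]
force: [0.7, -0.1, 0.2]
finger_gap: 0.17
```

```bash
python3 look.py
```

```text
26.0 [ 0.4624 -0.024   0.0831] [ 0.7  -0.1   0.18] [ 0.01  -0.058 -0.016] 0.17 yaw 21.97
tip [ 0.5185 -0.0013  0.035 ] in clip [-0.037   0.0046]
```

The clip snapped out. I'll ease up 0.5 mm off the disc and drag it the rest of the way clear.

Call:
play_rows(steps=[[[-0.001,0.0004,-0.0005,0,0,0],[-0.002,0.0004,0,0,0,0],[-0.002,0.0004,0,0,0,0],[-0.0025,0.0004,0,0,0,0],[-0.0025,0.0004,0,0,0,0],[-0.0025,0.0004,0,0,0,0],[-0.0025,0.0004,0,0,0,0],[-0.0015,0,0,0,0,0],[0,0,0,0,0,0]]])

```text
t: 27.12
tcp_pos: [0.449, -0.0328, 0.0837]
tool_rot: [0.982, 0.19, -0.0, -0.0]
force: [0.1, -0.6, -1.9]
finger_gap: 0.168
```

```bash
python3 look.py c
```

```text
27.125 [ 0.449  -0.0328  0.0837] [ 0.15 -0.62 -1.9 ] [-0.018 -0.049  0.01 ] 0.168 yaw 21.96
tip [ 0.5051 -0.0102  0.0357] in clip [-0.0527  0.0014]
scene tip px crop [312. 413.] grip [356. 437.]
top tip px crop [313. 386.] grip [343. 502.]
```

View pics/cscene.png

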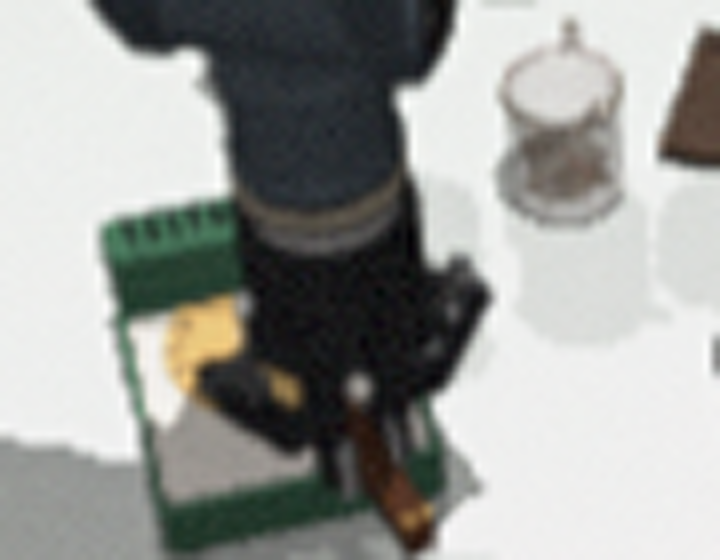

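View pics/ctop.png

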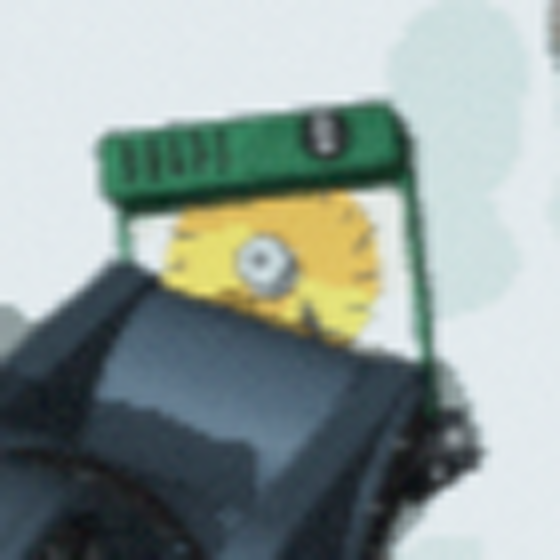

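Run:
```python
from h import *
s=manip.snapshot("top")
save(s,"d.png",(250,185,290,215),14)
h=np.array([.5545,.0100]);a=np.radians(22)
for p in((310,308),(310,318)):
    w=atz(s,[(p[0]+.5)/8-.5+230,(p[1]+.5)/8-.5+160],.037)[:2];d=w-h
    print(w,"in seated clip frame",d@[np.cos(a),np.sin(a)],d@[-np.sin(a),np.cos(a)])
```

```text
[ 0.53896883 -0.00761745] in seated clip frame -0.02099986402834759 -0.010516537442847541
[ 0.53456074 -0.00781033] in seated clip frame -0.025159223479543177 -0.009044074119363617
```

View pics/d.png

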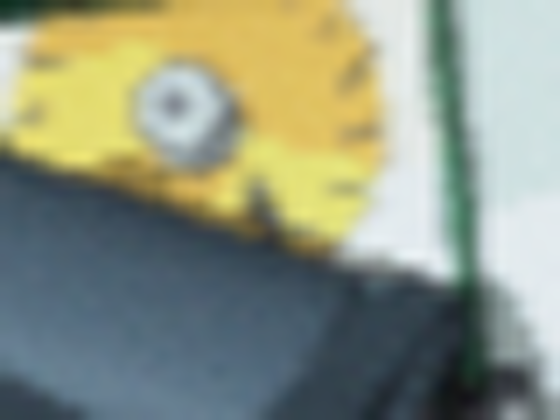

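The clip's arm end is visible at about −21 mm, so its centre is about 37 mm off the axis with the hook mid-window. I'll hold briefly and then lift straight out.

Call:
play_rows(steps=[[[0,0,0,0,0,0],[0,0,0,0,0,0],[0,0,-0.002,0,0,0],[0,0,-0.003,0,0,0],[0,0,-0.005,0,0,0],[0,0,-0.008,0,0,0],[0,0,-0.015,0,0,0],[0,0,-0.02,0,0,0],[0,0,-0.02,0,0,0],[0,0,-0.006,0,0,0]]])

```text
t: 28.52
tcp_pos: [0.4498, -0.033, 0.1641]
tool_rot: [0.982, 0.191, 0.001, 0.001]
force: [0.7, -0.3, -1.0]
finger_gap: 0.167
```

```bash
python3 look.py; python3 -c "
from h import *
e=plan((.5078,-.2249,.163),1.07,10)"
```

```text
28.525 [ 0.4498 -0.033   0.1641] [ 0.69 -0.29 -0.96] [-0.035 -0.057  0.016] 0.167 yaw 21.97
tip [ 0.506  -0.0104  0.1162] in clip [-0.052   0.0009]
[[-0.0018, 0.02, 0.0001, 0.01, -0.01, 2.09], [-0.0011, 0.02, 0.0002, 0.01, -0.01, 2.09], [-0.0003, 0.02, 0.0001, 0.01, -0.01, 2.09], [0.0004, 0.0201, 0.0002, 0.01, -0.01, 2.09], [0.0011, 0.02, 0.0001, 0.01, -0.01, 2.09], [0.0019, 0.02, 0.0001, 0.01, -0.01, 2.09], [0.0025, 0.0199, 0.0001, 0.01, -0.01, 2.09], [0.0033, 0.0197, 0.0002, 0.01, -0.01, 2.09], [0.0041, 0.0197, 0.0001, 0.01, -0.01, 2.09], [0.0047, 0.0195, 0.0001, 0.01, -0.01, 2.09]] end [ 0.5078 -0.2249  0.163 ] [1.     0.0093 0.     0.    ]
```

Call:
play_rows(steps=[[[-0.0018,0.02,0.0001,0,0,2.09],[-0.0011,0.02,0.0002,0,0,2.09],[-0.0003,0.02,0.0001,0,0,2.09],[0.0004,0.0201,0.0002,0,0,2.09],[0.0011,0.02,0.0001,0,0,2.09],[0.0019,0.02,0.0001,0,0,2.09],[0.0025,0.0199,0.0001,0,0,2.09],[0.0033,0.0197,0.0002,0,0,2.09],[0.0041,0.0197,0.0001,0,0,2.09],[0.0047,0.0195,0.0001,0,0,2.09]]])

```text
t: 29.78
tcp_pos: [0.5076, -0.226, 0.1614]
tool_rot: [1.0, 0.008, 0.0, -0.0]
force: [-0.9, -0.2, -0.3]
finger_gap: 0.167
```

Call:
play_rows(steps=[[[0,0,0,0,0,0],[0,0,0,0,0,0]]])

```text
t: 30.02
tcp_pos: [0.5067, -0.2242, 0.1612]
tool_rot: [1.0, 0.009, -0.001, -0.001]
force: [-0.1, 0.2, -0.2]
finger_gap: 0.174
```

Run:
```python
from h import *
st=manip.sense();M=R.from_quat(st["tool_rot"]).as_matrix();print(st["t"],st["tcp_pos"],st["force"],np.degrees(np.arctan2(M[1,0],M[0,0])),np.degrees(np.arcsin(M[2,0])))
s=manip.snapshot("scene");save(s,"e1.png",(235,160,355,250),6);save(s,"e1p.png",(295,160,350,220),12)
t=manip.snapshot("top");save(t,"e1t.png",(230,160,300,230),8)
```

```text
30.025 [ 0.50666781 -0.22418202  0.16119794] [-0.0836519   0.23602524 -0.15302515] 1.0697101995566953 -0.06589595933983072
```

View pics/e1.png

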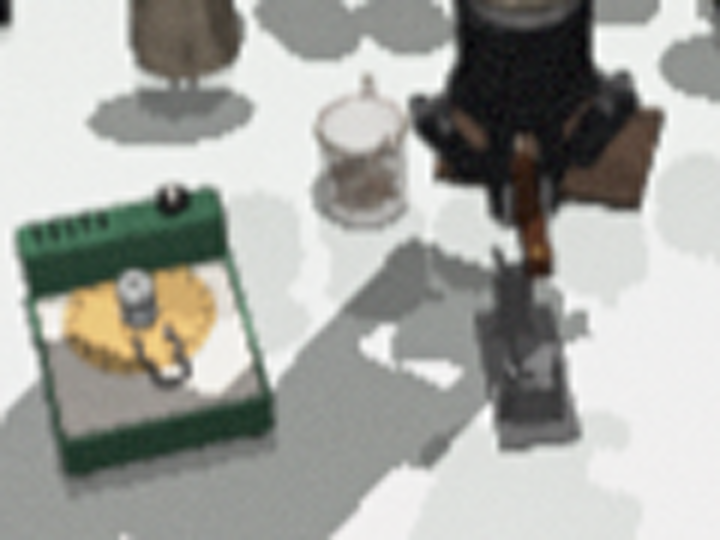

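View pics/e1p.png

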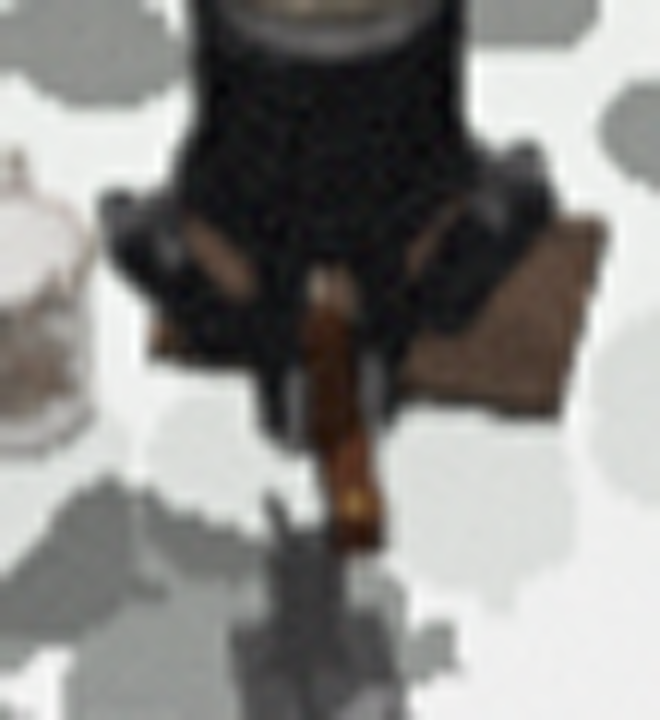

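View pics/e1t.png

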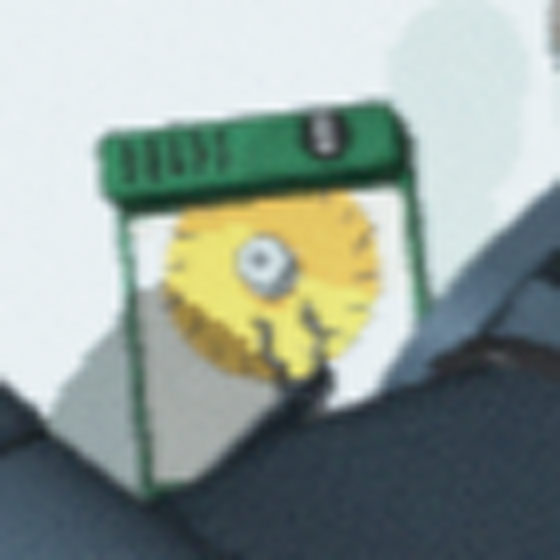

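The clip lies clear of the spindle, with its arm ends at about (265,330) and (315,320) in the top crop. The pick is unchanged in the hand. I'll lower it into the rest.

Call:
play_rows(steps=[[[0.001,0.0007,0.01,0,0,0],[0,0,0.02,0,0,0],[0,0,0.02,0,0,0],[0,0,0.015,0,0,0],[0,0,0.008,0,0,0],[0,0,0.004,0,0,0],[0,0,0,0,0,0],[0,0,0,0,0,0]]])

```text
t: 31.12
tcp_pos: [0.5086, -0.2257, 0.0849]
tool_rot: [1.0, 0.009, 0.0, 0.0]
force: [-0.9, -0.6, -1.5]
finger_gap: 0.167
```

```bash
python3 look.py
```

```text
31.125 [ 0.5086 -0.2257  0.0849] [-0.91 -0.6  -1.51] [-0.05  -0.001 -0.001] 0.167 yaw 1.07
tip [ 0.5691 -0.2246  0.037 ] in clip [-0.0737 -0.2214]
```

Call:
play_rows(steps=[[[-0.0003,-0.0007,0.004,0,0,0],[0,0,0.004,0,0,0],[0,0,0.004,0,0,0],[0,0,0.002,0,0,0],[0,0,0,0,0,0]]])

```text
t: 31.75
tcp_pos: [0.5078, -0.2247, 0.0701]
tool_rot: [1.0, 0.009, -0.0, -0.0]
force: [-0.2, 0.2, -1.8]
finger_gap: 0.17
```

Call:
play_rows(steps=[[[0,0,0.002,0,0,0],[0,0,0.002,0,0,0],[0,0,0.001,0,0,0],[0,0,0,0,0,0]]])

```text
t: 32.25
tcp_pos: [0.5079, -0.2248, 0.0653]
tool_rot: [1.0, 0.009, -0.0, -0.0]
force: [0.4, -0.0, -0.9]
finger_gap: 0.165
```

```bash
python3 look.py
```

```text
32.25 [ 0.5079 -0.2248  0.0653] [ 0.38 -0.01 -0.93] [-0.018 -0.003 -0.018] 0.165 yaw 1.07
tip [ 0.5684 -0.2236  0.0173] in clip [-0.074  -0.2202]
```

Call:
play_rows(steps=[[[0,0,0.001,0,0,0],[0,0,0.001,0,0,0],[0,0,0.0008,0,0,0],[0,0,0,0,0,0]]])

```text
t: 32.75
tcp_pos: [0.5079, -0.2247, 0.0625]
tool_rot: [1.0, 0.009, -0.0, -0.0]
force: [1.1, 0.2, -1.8]
finger_gap: 0.168
```

```bash
python3 look.py
```

```text
32.75 [ 0.5079 -0.2247  0.0625] [ 1.06  0.21 -1.77] [-0.07  -0.021  0.029] 0.168 yaw 1.07
tip [ 0.5684 -0.2236  0.0145] in clip [-0.074  -0.2202]
```

Call:
play_rows(steps=[[[0,0,0.0005,0,0,0],[0,0,0.0005,0,0,0],[0,0,0,0,0,0]]])

```text
t: 33.12
tcp_pos: [0.508, -0.2248, 0.0622]
tool_rot: [1.0, 0.009, 0.0, 0.0]
force: [-1.0, 0.3, 4.8]
finger_gap: 0.172
```

```bash
python3 look.py
```

```text
33.125 [ 0.508  -0.2248  0.0622] [-0.96  0.28  4.8 ] [ 0.154  0.17  -0.031] 0.172 yaw 1.07
tip [ 0.5685 -0.2237  0.0142] in clip [-0.0739 -0.2203]
```

The pick is seated: contact came at the same TCP height as when I gripped it. I'll release partway and then lift.

Call:
play_rows(steps=[[[0,0,0,0,0,0],[0,0,0,0,0,0],[0,0,0,0,0,0],[0,0,0,0,0,0],[0,0,0,0,0,0],[0,0,0,0,0,0]]], fingers=0.6, squeeze=40)

```text
t: 33.88
tcp_pos: [0.5079, -0.2248, 0.0616]
tool_rot: [1.0, 0.009, 0.0, -0.0]
force: [0.1, 0.1, 0.0]
finger_gap: 0.599
```

Call:
play_rows(steps=[[[0,0,-0.005,0,0,0],[0,0,-0.01,0,0,0],[0,0,-0.02,0,0,0],[0,0,-0.03,0,0,0],[0,0,-0.03,0,0,0],[0,0,-0.03,0,0,0],[0,0,-0.02,0,0,0],[0,0,0,0,0,0]]])

```text
t: 34.88
tcp_pos: [0.5089, -0.2254, 0.2089]
tool_rot: [1.0, 0.009, 0.002, 0.001]
force: [0.7, -1.0, 0.7]
finger_gap: 0.602
```

Call:
play_rows(steps=[[[0,0.04,0,0,0,0],[0,0.05,0,0,0,0],[0,0.05,0,0,0,0],[0,0.05,0,0,0,0],[0,0.04,0,0,0,0],[0,0.02,0,0,0,0],[0,0,0,0,0,0],[0,0,0,0,0,0]]])

```text
t: 35.88
tcp_pos: [0.5122, -0.4732, 0.2056]
tool_rot: [1.0, 0.009, -0.001, -0.001]
force: [1.3, 0.4, 0.9]
finger_gap: 0.599
```

Run:
```python
from h import *
st=manip.sense();print(st["t"],st["tcp_pos"],st["force"].round(1))
t=manip.snapshot("top");s=manip.snapshot("scene")
save(t,"f1t.png",(230,155,370,245),5);save(s,"f1s.png",(235,160,355,250),6)
im=t["img"].astype(int);sub=im[175:235,300:360];m=(sub[...,0]-sub[...,2])>30
ys,xs=np.nonzero(m);P=np.array([atz(t,(x+300,y+175),.066)[:2] for x,y in zip(xs,ys)])
mu=P.mean(0);vt=np.linalg.svd(P-mu)[2];d=vt[0]*np.sign(vt[0][0]);print(len(xs),"grip",mu+.018*d,"yaw",np.degrees(np.arctan2(d[1],d[0])))
```

```text
35.875 [ 0.51218585 -0.47321203  0.20555667] [1.3 0.4 0.9]
85 grip [ 0.51534548 -0.2244423 ] yaw 1.118558005101673
```

View pics/f1t.png

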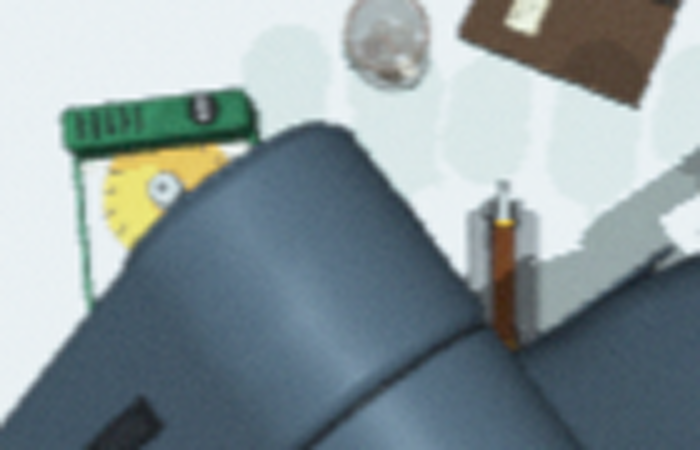

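View pics/f1s.png

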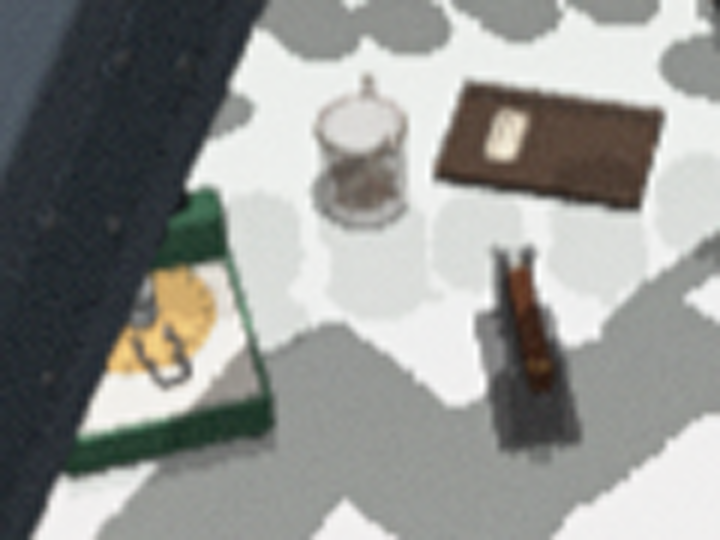

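Run:
```python
from h import *
s=manip.snapshot("scene")
h=np.array([.5545,.0083])
for p in((138,342),(170,327),(172,383)):
    w=atz(s,[(p[0]+.5)/6-.5+235,(p[1]+.5)/6-.5+160],.038)[:2];print(w.round(4),np.linalg.norm(w-h).round(4))
print(manip.sign_off())
```

```text
[0.5284 0.0101] 0.0261
[ 0.5378 -0.0098] 0.0246
[ 0.4923 -0.0089] 0.0646
the job is handed in; nothing more can be done
None
```

The clip is off the spindle and the pick is back in its rest. I handed the job in with the robot's clock at about 36 s; no verdict was reported.

- **Lift and touch:** I took the pick by its handle out of the grey rest. Its hook went down through the bow, and the brass disc was felt about 9 mm below the clip's underside. The point rested on it with about 3 N for more than 0.6 s.
- **Drag:** The pull on the clip peaked at about 13 N. Partway through, the hook had drifted to one side of the bow, so I shifted it back about 3 mm before the clip snapped out. I then dragged the clip clear, lifted the hook straight out and set the pick back in its rest.

Last checks:
- **Clip:** The scene camera shows it lying flat on the disc and tray. Its arm ends are about 25 mm and its bow about 65 mm from the spindle's axis. That puts its centre at roughly 37 mm or a little more.
- **Pick:** It met its cradles at the same gripper height as when I gripped it. The scene camera shows it seated and in line.
- **Bystanders:** The jar has not visibly moved. The small bowl is outside my last pictures, but the arm never went near it.
- **One number disagreed:** The last top-view reading put the pick's grip point about 7 mm further forward than at the start. The arm hid the rear of the handle in that picture, and the reading averages the visible part, so I went by the gripper height and the scene view.

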